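# Drain the nozzle baskets on the swing-out hook for a timed spell

## Robot

A 6-joint arm with a two-finger parallel gripper is mounted at the origin on the work surface. World frame = base frame: x ahead of the robot, y to its left, z up, the work surface at z = 0. Lengths are in mm, angles in rad, forces in N, time in s.
With the tool pointing down it reaches from about 425 to 950 mm from the base axis. Payload 14.7 kg.
Tool frame: the origin (TCP) lies on the centre line of the jaws, within the pads' length; the fingertips stand 8 mm ahead of it and the grasp point (between the pads) lies 11 mm behind it; z points along the fingers, y is the line along which they close (so a half turn about z gives the same grasp; the last joint's range is limited). The gripper opens to 85 mm and grips with 20 to 120 N. Pads are 22 mm wide; open, the fingers measure 114 mm over their backs; the gripper's body (76 mm by 85 mm) begins 54 mm behind the grasp point. The pads swing forward as they close: fully open they stand 13 mm farther back than shut.
Start: joints at [-1.21, 0.48, 1.596, -0, 1.065, -0.047], TCP at [257.799, -596.684, 201.297] pointing down, gripper open.
Joint ranges: [-2.75, 2.75], [-0.82, 2.05], [0.23, 2.67], [-1.56, 4.7], [0.09, 2.69], [-2.92, 2.92]. Speed limits (rad/s): [1.89, 1.89, 2.39, 3.01, 3.01, 3.01].

## Interface

Orientations are given as a 3x3 rotation matrix whose columns are the frame's x, y, z axes.
In Python, from cell import status, vision, finish_job, nets gives the robot as it stands.
- The arm moves only by the tool step_arm, never from a script. Its argument "plan" is a list of rows, each an object with "gripper": the closure, from 0 (fully open) to 1 (shut); "slide": the shift along the tool's x, y, z in units of 0.02 m (1.0 is 0.02 m), a list of three; "spin": the turn about the tool's z in units of 0.12 rad (1.0 is 0.12 rad). In form: [{"gripper": gripper, "slide": [tx, ty, tz], "spin": spin}, ...]. A call has 1 to 10 rows; each row shifts and turns the commanded pose from where the row before left it, along the tool's axes as they then stand; what a row does not reach is not made up. A row lasts 1/12 s, in which the tool goes at most 41.7 mm and 7.16 degrees, less where a joint would pass 70% of its speed; a pose out of reach is approached as far as the arm can. A call with a number of a shift or a turn outside -1 to 1 is refused whole. A call with a gripper value outside its range is refused whole. The fingers move at their own pace and stop on an object; "grip_force" is the grip in N (left out, the last holds). Time passes only in rows, so rows that do not move let the fingers close. It gives the time, the measured TCP pose, the force, the opening and the grip force at its end, in the units of the state.
- status.state(): the state, without advancing time (a new reading comes with each control period).
- vision.read_camera(name): name is "scene" or "top"; returns the picture (400x640x3 uint8, red, green, blue); there is no depth.
- vision.calibration(name): a dict with "camera_matrix" (3x3 intrinsics, pixels), "world_to_cam" (4x4, takes a point from world to camera coordinates). Camera axes: x right, y down, z forward; pixel columns grow to the right and rows downward; lengths in mm; the calibration is good to about 2 mm. A picture is of the moment at which its call begins. calibration takes no time and is no camera call.
- finish_job(): hands the job in; it is judged then, once.
Trained networks look in the newest picture that a camera, given by its name, has taken for a name from the list of things; names that differ only in an ending like _2 or _b are one class to them, and where a whole thing is asked for, a point or a joint stands for the part that bears it (a point fixed in the world has none). Each returns a list of dicts, best first, with "conf" (0 to 1); they miss things now and then, are a little off and sometimes report something else, mostly with a low value. They report only what shows in the picture. A call takes as long as a camera call. They do not tell look-alikes from the thing itself.
- nets.spot_in(camera, thing): "centre" ([column, row] in pixels, amid what is visible of it).
The state is a dict: "clock": time; "qpos": joint angles; "qvel": joint speeds; "joint_efforts": joint torques, N m; "tool_pos": TCP position; "orientation": TCP orientation; "wrist_force": force on the tool from outside, world axes, zero at the start; "torque": the same for the moment, N m; "gripper_width": finger opening in mm; "finger_force": force on a finger pad.
Only numpy, scipy, OpenCV 4.12 (cv2) and the standard library are available. Lean on these libraries where they do the work, as an engineer would, in place of code of your own. Each camera call takes 0.05 s, during which the arm holds its last target. There are 200 camera calls.

## Task

Swing the red drain hook fully out, hang every nozzle basket on it by its bail and let go, then pull the drain timer's orange slide out until its pointer is level with the red marker, no farther, hold it there for a second and let it run fully home while the baskets hang. Then stand all the baskets upright on the blue drying mat and only after that fold the hook flat against its plate again. Leave the other things on the bench where they are.

Things in the scene. Friction and masses are not known exactly. Their poses are not given: they have to be found in the camera images.
- basket_a: perforated steel wash basket, nozzles fixed inside; may be absent. Weighted rubber foot 50 (x) x 90 (y) x 6 mm, 168 mm tall, 0.14-0.28 kg. Origin: centre of the underside, z up; same after a half turn. Above it an open box 44 x 80 mm to 50 mm up, under a closed bail (see its peak). Green grip block on top, 24 (x) x 14 (y) mm, 130 to 168 mm up: pinch it across y from above, about 154 mm up
- basket_b: perforated steel wash basket, nozzles fixed inside; may be absent. Weighted rubber foot 50 (x) x 90 (y) x 6 mm, 168 mm tall, 0.14-0.28 kg. Origin: centre of the underside, z up; same after a half turn. Above it an open box 44 x 80 mm to 50 mm up, under a closed bail (see its peak). Yellow grip block on top, 24 (x) x 14 (y) mm, 130 to 168 mm up: pinch it across y from above, about 154 mm up
- basket_c: perforated steel wash basket, nozzles fixed inside; may be absent. Weighted rubber foot 50 (x) x 90 (y) x 6 mm, 168 mm tall, 0.14-0.28 kg. Origin: centre of the underside, z up; same after a half turn. Above it an open box 44 x 80 mm to 50 mm up, under a closed bail (see its peak). White grip block on top, 24 (x) x 14 (y) mm, 130 to 168 mm up: pinch it across y from above, about 154 mm up
- basket_a_peak (a point): underside of basket_a's bail at its peak, 125 mm above its origin; rests on the hook when hung. The bail is a flat steel strap 24 mm wide (along x) rising from the middles of the box's +y and -y ends, with a shallow roof (sides 10 mm lower than the peak); clear opening 68 mm wide (y), 65 to 75 mm high above the box rim, closed all round: the hook goes through it along the basket's x
- basket_b_peak (a point): underside of basket_b's bail at its peak, 125 mm above its origin; rests on the hook when hung. The bail is a flat steel strap 24 mm wide (along x) rising from the middles of the box's +y and -y ends, with a shallow roof (sides 10 mm lower than the peak); clear opening 68 mm wide (y), 65 to 75 mm high above the box rim, closed all round: the hook goes through it along the basket's x
- basket_c_peak (a point): underside of basket_c's bail at its peak, 125 mm above its origin; rests on the hook when hung. The bail is a flat steel strap 24 mm wide (along x) rising from the middles of the box's +y and -y ends, with a shallow roof (sides 10 mm lower than the peak); clear opening 68 mm wide (y), 65 to 75 mm high above the box rim, closed all round: the hook goes through it along the basket's x
- stand: fixed steel drain stand. Origin on the bench straight below the hook's hinge; x points away from the robot. An upright splash plate (face 41 mm behind the hinge in +x, from 45 mm to the -y side to 225 mm to the +y side, 165 to 225 mm high) carries the hook; in front lies a drip dish reaching 200 mm to -x, 60 mm to each side, 12 mm high
- hook (a joint): angle of the hinged hook, rad: 0 = folded flat, parallel to the splash plate, its free end to the stand's +y; 1.571 = swung fully out, pointing to the stand's -x (towards the robot). Swings level about the vertical hinge, stays where it is left (light friction, 0.5 N m), stops at both ends
- hook_hinge (a point): hinge of the hook, on the rod's centre line, 200 mm above the bench. This frame turns with the hook: its y points along the rod to the free end, z up. The rod is red, 10 mm thick, level, 175 mm long (top at 205 mm), with a 28 mm wide stop collar 10 mm from the hinge
- hook_knob (a point): the black upright knob at the rod's free end, 175 mm from the hinge: 14 mm thick, its top 240 mm above the bench (35 mm above the rod), this point 225 mm above the bench. It is the handle for swinging the hook and keeps hung things from sliding off: a bail must pass over it. Three baskets fit on the rod side by side, e.g. 36, 90 and 144 mm from the hinge
- timer: fixed drain timer on the bench, white housing 110 x 80 x 75 mm with an aluminium track deck 24 mm high in front of it. Origin on the bench below the slide's home place, x towards the housing (face 50 mm away), the slide is pulled along -x; deck from -130 to +50 mm
- slide (a joint): how far the sprung slide is pulled out, m: 0 = fully home, at most 0.115. Spring 2.5 N at home plus 50 N/m, and a damper of 150 N s/m (pull at 5 cm/s or slower); let go, it runs home by itself in about 3 s
- slide_tab (a point): the slide's upright orange tab, 60 mm above the bench: 14 mm thick along the pull, 36 mm wide, from 28 to 74 mm up, moves with the slide
- slide_pointer (a point): tip of the slide's thin orange pointer, at the timer's +y edge beside the scale (y +30 mm), in line with the tab's middle along the pull
- marker (a joint): where the red marker stands on the scale, m, as a value of slide: the slide is level with the marker when the two values are equal. It is not to be moved and does not move
- marker_line (a point): the red marker's line, at the timer's +y edge
- mat: fixed flat blue drying mat, 250 (x) x 150 (y) mm, 4 mm thick, no rim. Origin: centre of its underside, on the bench. Three baskets fit in a row along x, 70 mm apart, with their long side along the mat's y
- syrup: bystander: syrup bottle with red cap, 52 mm thick, 130 mm tall, origin at underside
- tub: bystander: white open tub 90 x 70 x 45 mm
- brush: bystander: pastry brush lying flat
- bowl: bystander: white bowl 110 mm wide, 50 mm high
- cutter: bystander: steel ring cutter 70 mm wide, 40 mm high
- jar: bystander: amber jar, 64 mm wide, 85 mm tall
- spatula: bystander: spatula lying flat
Mind the look-alikes: they are no part of the job. Leave any pink look-alike of the basket_b alone. Leave any purple look-alike of the basket_a alone.

How it is judged:
By the outcome, as a careful person would: the job done as asked, in the order asked, and still so for the second after the job is handed in, with the robot touching nothing.
Of basket_a, basket_b, basket_c only 2 to 3 are there at a start; the rules pass over those that are not, and their reading is None.
At some moment in a run one of basket_a, basket_b, basket_c may be knocked a few centimetres aside while the robot is not near it.
It also fails if it takes over 210 s, if anything falls off the work surface, if the arm or the gripper's body presses on something with over 40 N, if the wrist force passes 120 N, or if a joint passes its speed limit or range.

## Working session

There is one attempt and no reset: what is moved stays moved. The work goes in short steps, Python scripts to look and compute and a tool call to move; the robot and the scene stay as the last step left them, time stands still between calls to the robot, and variables do not carry over. Pictures are saved under pics/ and viewed, at most 14 in all, crops included, and the job is handed in when it is done.

Besides the shell and the picture viewer there is one more tool, called after "Request:" as name(argument=value, ...) on one line, values as JSON. step_arm: Moves the arm, as the interface text tells. Its arguments: {"type":"object","properties":{"plan":{"type":"array"},"grip_force":{"type":"number"}},"required":["plan"]}

```bash
ls; mkdir -p pics
python3 - <<'E'
from cell import status, vision, nets
import cv2
print(status.state())
for n in("scene","top"):
    im=vision.read_camera(n); cv2.imwrite(f"pics/{n}0.png",im[:,:,::-1]); c=vision.calibration(n); print(n,c)
E
```

```text
pics
{'clock': 0.0, 'qpos': array([-1.20962118e+00,  4.80803610e-01,  1.59686508e+00,  2.04055105e-05,
        1.06511548e+00, -4.66096692e-02]), 'qvel': array([-0.0009726 , -0.00042595, -0.00113035, -0.00012151,  0.00167822,
       -0.00047601]), 'joint_efforts': array([ 3.43445208e-03, -9.50642681e+01, -4.30184519e+01,  6.03910939e-05,
        1.23755971e-02, -3.64560742e-05]), 'tool_pos': array([ 257.63680008, -596.2736007 ,  200.6940138 ]), 'orientation': array([[ 9.18005505e-01,  3.96567434e-01, -4.04349123e-04],
       [ 3.96567634e-01, -9.18004823e-01,  1.12094632e-03],
       [ 7.33363606e-05, -1.18938667e-03, -9.99999290e-01]]), 'wrist_force': array([ 0.0360357 , -0.54681108, -0.64763635]), 'torque': array([0.03333632, 0.00220275, 0.02451484]), 'finger_force': 0.0, 'gripper_width': 85.24740523116279}
scene {'camera_matrix': array([[435.89945554,   0.        , 323.77794539],
       [  0.        , 435.89945554, 201.44077675],
       [  0.        ,   0.        ,   1.        ]]), 'world_to_cam': array([[ 7.93054825e-01,  6.09129858e-01,  4.98608174e-03,
        -4.51184745e+02],
       [ 4.74962141e-01, -6.13209001e-01, -6.31178014e-01,
        -1.10962307e+02],
       [-3.81411864e-01,  5.02926969e-01, -7.75621978e-01,
         2.03185704e+03],
       [ 0.00000000e+00,  0.00000000e+00,  0.00000000e+00,
         1.00000000e+00]])}
top {'camera_matrix': array([[376.78839594,   0.        , 322.62419819],
       [  0.        , 376.78839594, 209.58113143],
       [  0.        ,   0.        ,   1.        ]]), 'world_to_cam': array([[ 1.46709657e-02, -9.99886263e-01, -3.49623893e-03,
         7.50564857e+01],
       [-9.78148089e-01, -1.36265889e-02, -2.07462364e-01,
         5.45378695e+02],
       [ 2.07391127e-01,  6.46351266e-03, -9.78236752e-01,
         1.58508449e+03],
       [ 0.00000000e+00,  0.00000000e+00,  0.00000000e+00,
         1.00000000e+00]])}
```

View pics/scene0.png

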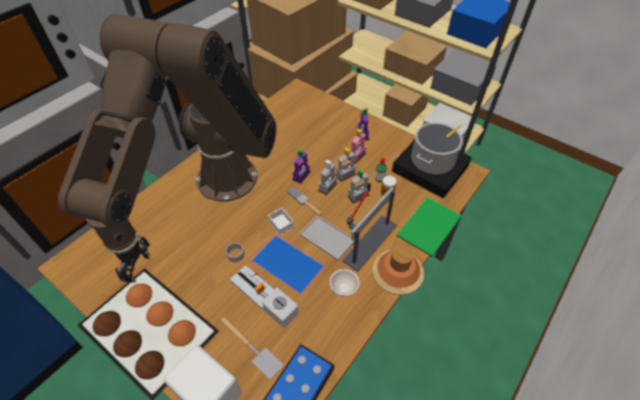

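View pics/top0.png

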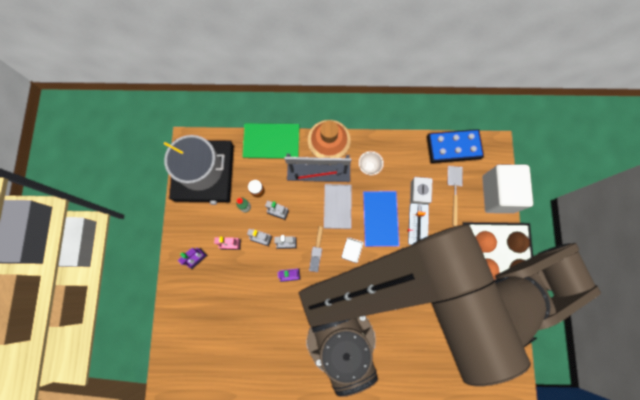

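```bash
cat > h.py <<'E'
import numpy as np,cv2
from cell import status, vision, nets
C={n:vision.calibration(n) for n in("scene","top")}
def ray(n,px):
    c=C[n];d=np.linalg.inv(c["camera_matrix"])@[px[0],px[1],1.];R=c["world_to_cam"][:3,:3];t=c["world_to_cam"][:3,3]
    return -R.T@t,R.T@d
def at(n,px,z):
    o,d=ray(n,px);return o+d*(z-o[2])/d[2]
def proj(n,p):
    c=C[n];q=c["camera_matrix"]@(c["world_to_cam"]@np.r_[p,1])[:3];return q[:2]/q[2]
def tri(a,b):
    o1,d1=ray("scene",a);o2,d2=ray("top",b);A=np.c_[d1,-d2];s=np.linalg.lstsq(A,o2-o1,rcond=None)[0]
    p,q=o1+d1*s[0],o2+d2*s[1];return (p+q)/2,np.linalg.norm(p-q)
E
python3 - <<'E'
from h import *
for t in "basket_a basket_a_peak hook_hinge hook_knob stand timer slide_tab slide_pointer marker_line mat".split():
    for n in("scene","top"):
        r=nets.spot_in(n,t); print(t,n,[(np.round(x["centre"],1).tolist(),round(x["conf"],2)) for x in r])
E
```

```text
basket_a scene [([301.4, 168.6], 0.98), ([360.6, 149.9], 0.89), ([344.9, 168.0], 0.87), ([364.9, 122.6], 0.78), ([359.4, 186.1], 0.76), ([324.6, 179.9], 0.67)]
basket_a top [([193.7, 257.9], 0.91), ([284.7, 242.9], 0.86), ([274.9, 209.0], 0.77), ([256.8, 236.7], 0.67), ([288.1, 274.9], 0.61), ([228.0, 242.8], 0.53), ([328.2, 181.6], 0.47)]
basket_a_peak scene [([297.6, 168.4], 0.79), ([361.2, 119.9], 0.78), ([357.3, 187.1], 0.73)]
basket_a_peak top [([280.0, 207.6], 0.85), ([290.1, 271.1], 0.73), ([192.7, 260.8], 0.69)]
hook_hinge scene [([359.2, 202.9], 0.44)]
hook_hinge top [([316.0, 172.8], 0.49)]
hook_knob scene [([356.2, 212.6], 0.52)]
hook_knob top []
stand scene [([354.6, 238.6], 0.74), ([348.8, 165.9], 0.56), ([356.2, 189.1], 0.43)]
stand top [([327.9, 181.8], 0.88)]
timer scene [([265.8, 296.7], 0.87), ([260.9, 286.6], 0.23)]
timer top [([417.4, 206.5], 0.7), ([351.1, 251.0], 0.44), ([278.1, 209.0], 0.15)]
slide_tab scene [([261.4, 286.7], 0.66), ([364.4, 196.6], 0.25)]
slide_tab top [([423.1, 214.1], 0.64)]
slide_pointer scene []
slide_pointer top [([420.6, 213.2], 0.38)]
marker_line scene []
marker_line top []
mat scene [([289.9, 262.3], 0.76)]
mat top [([379.5, 216.0], 0.72), ([422.7, 215.0], 0.41), ([369.7, 166.2], 0.24)]
```

Run:
```python
import cv2,numpy as np
t=cv2.imread("pics/top0.png");s=cv2.imread("pics/scene0.png")
a=cv2.resize(t[145:285,170:370],(800,560),interpolation=cv2.INTER_CUBIC)
b=cv2.resize(s[100:240,280:420],(600,600),interpolation=cv2.INTER_CUBIC)
cv2.imwrite("pics/ca.png",a);cv2.imwrite("pics/cb.png",b)
c=np.hstack([cv2.resize(t[170:260,355:445],(400,400),interpolation=cv2.INTER_CUBIC),cv2.resize(s[240:330,220:310],(400,400),interpolation=cv2.INTER_CUBIC)])
cv2.imwrite("pics/cc.png",c)
```

```text
(no output)
```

View pics/ca.png

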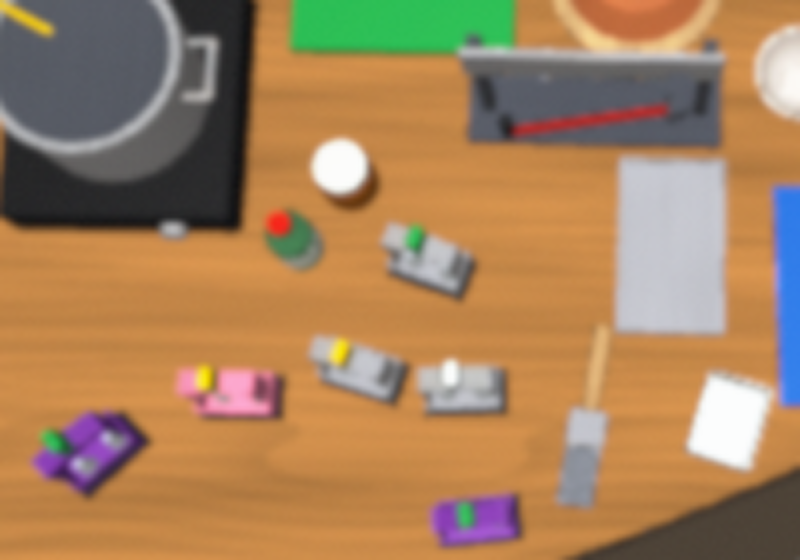

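View pics/cb.png

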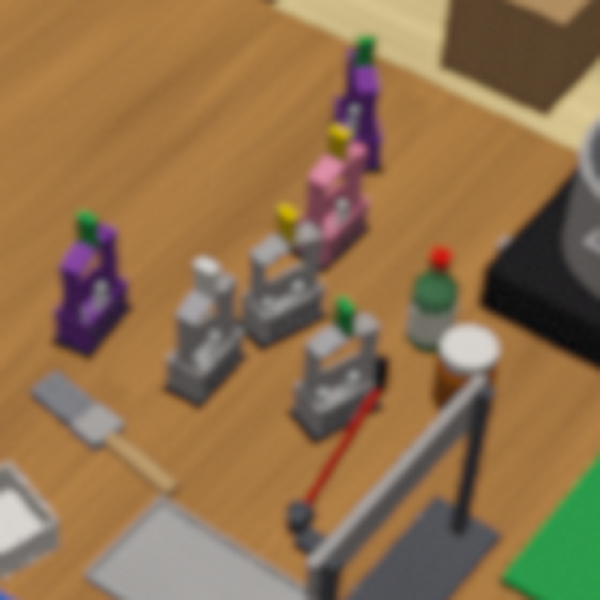

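View pics/cc.png

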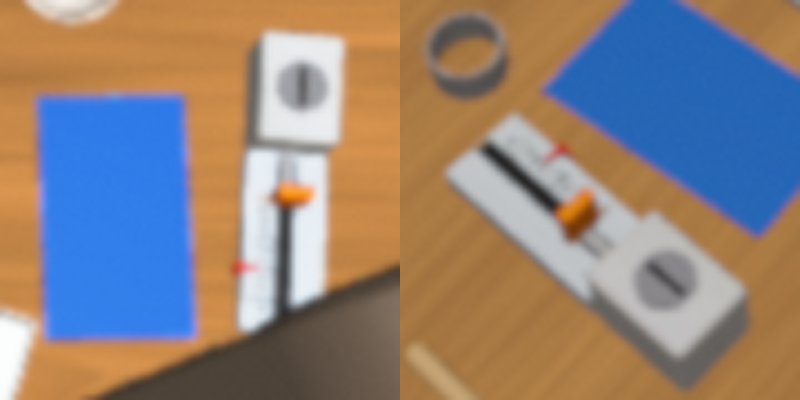

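Candidates (top pixels): grey with green grip at (274,204) is basket_a, grey with yellow grip at (255,233) is basket_b, and grey with white grip at (282,239) is basket_c. The look-alikes are purple at (192,258) and (288,275), and pink at (228,243). The crop confirms the three grey ones. The rod runs from its knob at (297,177) to the hinge at about (340,172), and the red marker is at about (409,230).

```bash
cat > fit.py <<'E'
from h import *
from scipy.optimize import minimize
S=4
def box(x0,x1,y0,y1,z0,z1): return np.array([[x,y,z] for x in(x0,x1) for y in(y0,y1) for z in(z0,z1)],float)
BASK=[box(-25,25,-45,45,0,6),box(-22,22,-40,40,6,50),box(-12,12,-40,-34,50,118),box(-12,12,34,40,50,118),
 np.r_[box(-12,12,-40,0,115,120)[[0,4,1,5]],box(-12,12,0,0,125,130)[[0,1,4,5]]],np.r_[box(-12,12,0,40,115,120)[[2,3,6,7]],box(-12,12,0,0,125,130)[[0,1,4,5]]],box(-12,12,-7,7,130,168)]
def sil(n,parts,p,win):
    x0,y0,w,h=win;m=np.zeros((h*S,w*S),np.uint8);c,s=np.cos(p[2]),np.sin(p[2])
    for b in parts:
        q=b@np.array([[c,s,0],[-s,c,0],[0,0,1]])+[p[0],p[1],p[3] if len(p)>3 else 0]
        u=np.array([proj(n,v) for v in q]);u=((u-[x0,y0]+.5)*S-.5)
        cv2.fillConvexPoly(m,cv2.convexHull(np.round(u*16).astype(np.int32)),1,shift=4)
    return m
def wood(im):
    hsv=cv2.cvtColor(im,cv2.COLOR_RGB2HSV);return hsv
def fit(parts,mask,p0,wins,yaws,z=0):
    def up(n):
        x0,y0,w,h=wins[n];return cv2.resize(mask[n][y0:y0+h,x0:x0+w].astype(np.float32),None,fx=S,fy=S,interpolation=cv2.INTER_LINEAR)
    M={n:up(n) for n in wins}
    def cost(p):
        return sum(np.abs(sil(n,parts,np.r_[p[:3],z],wins[n])-M[n]).sum()/M[n].sum() for n in wins)
    best=min((minimize(cost,[*p0,y],method="Nelder-Mead",options=dict(initial_simplex=[[p0[0]+a,p0[1]+b,y+c] for a,b,c in((0,0,0),(15,0,.1),(0,15,-.1),(-10,-10,.15))],xatol=.2,fatol=1e-4)) for y in yaws),key=lambda r:r.fun)
    return best.x,best.fun
def win(p,r,n):
    u=np.mean([proj(n,[p[0],p[1],z]) for z in(0,168)],axis=0).astype(int);return (u[0]-r,u[1]-r,2*r,2*r)
E
cat > bas.py <<'E'
from fit import *
cols=dict(basket_a=((45,85),(90,)),basket_b=((22,34),(150,)))
def grips(ims):
    pass
def baskmask(im):
    h=cv2.cvtColor(im,cv2.COLOR_RGB2HSV).astype(int)
    H,Sa,V=h[...,0],h[...,1],h[...,2]
    g=(Sa<60)|((H>40)&(H<90)&(Sa>100)&(V>60))|((H>23)&(H<33)&(Sa>150)&(V>150))
    return g
E
python3 - <<'E'
from bas import *
s={n:cv2.imread(f"pics/{n}0.png")[:,:,::-1].copy() for n in("scene","top")}
g={"basket_a":((344.5+15.5,172.5),(273.5,204.5)),"basket_b":((347,151.5),(255,233)),"basket_c":((328,162),(282.5,238.5))}
m={n:baskmask(s[n]) for n in s}
for k,(a,b) in g.items():
    p,e=tri(a,b);print(k,"grip tri",p.round(1),round(e,1), "at150",at("top",b,150).round(1),at("scene",a,150).round(1))
    p0=at("top",b,155)[:2]
    wins={n:win(p0,24 if n=="top" else 26,n) for n in s}
    mm={}
    for n in s:
        nlab,lab=cv2.connectedComponents(m[n].astype(np.uint8));
        sm=sil(n,BASK,[*p0,np.pi*0],wins[n]);x0,y0,w,h=wins[n]
        sub=lab[y0:y0+h,x0:x0+w];c=sub[cv2.resize(sm,(w,h))>0];c=c[c>0];L=np.bincount(c).argmax()
        mm[n]=lab==L;print(n,mm[n].sum())
    x,f=fit(BASK,mm,p0,wins,np.linspace(-1.4,1.4,7));print(k,x.round(3),round(f,3))
E
```

```text
basket_a grip tri [543.  284.9 150.7] 0.1 at150 [543.2 285.  150. ] [542.7 285.5 150. ]
scene 341
top 241
basket_a [ 5.46129e+02  2.85728e+02 -3.82000e-01] 0.708
basket_b grip tri [424.2 355.7 148.6] 0.8 at150 [423.7 355.1 150. ] [425.2 354.9 150. ]
scene 699
top 216
basket_b [ 4.23853e+02  3.54251e+02 -3.02000e-01] 0.997
basket_c grip tri [402.6 242.7 159.8] 3.0 at150 [402.8 242.7 150. ] [397.8 251.7 150. ]
scene 699
top 227
basket_c [4.04904e+02 2.43720e+02 7.40000e-02] 0.825
```

Run:
```python
from fit import *
s={n:cv2.imread(f"pics/{n}0.png")[:,:,::-1].copy() for n in("scene","top")}
hs={n:cv2.cvtColor(s[n],cv2.COLOR_RGB2HSV).astype(int) for n in s}
# mat
m={n:(hs[n][...,0]>100)&(hs[n][...,0]<120)&(hs[n][...,1]>150)&(hs[n][...,2]>90) for n in s}
wins={"top":(355,180,50,75),"scene":(245,230,85,70)}
print("mat",*fit([box(-125,125,-75,75,0,4)],m,at("top",(380,219),4)[:2],wins,[-.2,0,.2]))
# dish (top only)
g=lambda n:(hs[n][...,1]<60)
print("dish",*fit([box(-200,-60,-60,60,0,12)],{"top":g("top"),"scene":g("scene")},at("top",(338,170),12)[:2],{"top":(316,183,44,50),"scene":(298,212,40,50)},[-.1,.1]))
# red rod pixels, knob
for n,w in(("top",(290,165,70,20)),("scene",(340,180,45,50))):
    x0,y0,ww,hh=w;h=hs[n][y0:y0+hh,x0:x0+ww];r=((h[...,0]<8)|(h[...,0]>172))&(h[...,1]>130)
    yx=np.argwhere(r)[:,::-1]+[x0,y0];d=cv2.fitLine(yx.astype(np.float32),cv2.DIST_L2,0,.01,.01).ravel();t=(yx-d[2:])@d[:2]
    print(n,"rod",[ (d[2:]+d[:2]*q).round(1) for q in(t.min(),t.max())],[at(n,d[2:]+d[:2]*q,200).round(0) for q in(t.min(),t.max())])
# timer: orange, red marker
for n,w in(("top",(400,195,50,50)),("scene",(225,260,60,40))):
    x0,y0,ww,hh=w;h=hs[n][y0:y0+hh,x0:x0+ww];
    # exclude wood: reds
    r=((h[...,0]<4)|(h[...,0]>172))&(h[...,1]>100);yx=np.argwhere(r)[:,::-1]+[x0,y0];print(n,"red",yx.tolist(),h[r].tolist())
    o=(h[...,0]<=16)&(h[...,0]>=5)&(h[...,1]>215)&(h[...,2]>180);print(n,"orange",(np.argwhere(o)[:,::-1]+[x0,y0]).mean(0),o.sum())
h=hs["top"]
print("timer housing",*fit([box(50,160,-40,40,0,75)],{"top":h[...,1]<60},at("top",(421,200),0)[:2]-[40,0],{"top":(405,170,35,35)},[-.1,.1]))
```

```text
mat [ 5.20230519e+02 -1.75582535e+02  1.79211398e-02] 0.24654489755630493
dish [ 6.76961296e+02  1.80172109e+01 -1.70536405e-03] 0.465951144695282
top rod [array([297.1, 177.5]), array([336. , 171.9])] [array([645., 187., 200.]), array([671.,  30., 200.])]
scene rod [array([351.4, 216.6]), array([367.7, 189.8])] [array([669.,  38., 200.]), array([643., 187., 200.])]
top red [[409, 229], [408, 230], [409, 230]] [[0, 121, 222], [3, 172, 199], [0, 123, 220]]
top orange [420. 214.] 5
scene red [[255, 273], [255, 274], [256, 274]] [[3, 130, 185], [0, 105, 178], [0, 106, 171]]
scene orange [258.8 286.3] 10
timer housing [ 5.31889004e+02 -3.39847198e+02 -1.20802917e-01] 0.09592916816473007
```

Run:
```python
from h import *
print("knob",tri((368.7,186.5),(296.3,176.3)),at("top",(296.3,176.3),225))
for p in((285.5,157.5),(350.7,158.8)): print("plate top",at("top",p,225).round(1))
for p in((620,157),(727,160),(725,332),(615,332)): print("dish",at("top",(170+p[0]/4,145+p[1]/4),12).round(1))
for p in((480,395),(315,560)): print("plate scene",at("scene",(280+p[0]/4.2857,100+p[1]/4.2857),225).round(1))
```

```text
knob (array([644.65181973, 189.05834983, 218.53392637]), np.float64(0.15825874776868634)) [642.61993013 188.47932434 225.        ]
plate top [720.8 234.2 225. ]
plate top [718.8 -28.  225. ]
dish [671.7  74.1  12. ]
dish [669.9 -47.5  12. ]
dish [472.1 -45.   12. ]
dish [470.4  76.9  12. ]
plate scene [734.9 215.1 225. ]
plate scene [721.7 -25.1 225. ]
```

Request:
step_arm(plan=[{"gripper": 0.45, "slide": [0, 0, -1], "spin": 0.4}, {"gripper": 0.45, "slide": [0, 0, -1], "spin": 0.4}, {"gripper": 0.45, "slide": [0, 0, -1], "spin": 0.4}, {"gripper": 0.45, "slide": [0, 0, -1], "spin": 0.4}, {"gripper": 0.45, "slide": [0, 0, -1], "spin": 0.4}, {"gripper": 0.45, "slide": [0, 0, -1], "spin": 0}], grip_force=40)

```text
clock: 1.6
tool_pos: [257.7, -596.6, 322.3]
orientation: [[0.987, 0.164, -0.0], [0.164, -0.987, -0.0], [-0.0, 0.0, -1.0]]
wrist_force: [-0.5, -0.3, 0.2]
gripper_width: 46.9
finger_force: 0.0
```

Request:
step_arm(plan=[{"gripper": 0.45, "slide": [0.71, -0.985, 0], "spin": 0}, {"gripper": 0.45, "slide": [0.71, -0.985, 0], "spin": 0}, {"gripper": 0.45, "slide": [0.71, -0.985, 0], "spin": 0}, {"gripper": 0.45, "slide": [0.71, -0.985, 0], "spin": 0}, {"gripper": 0.45, "slide": [0.71, -0.985, 0], "spin": 0}, {"gripper": 0.45, "slide": [0.71, -0.985, 0], "spin": 0}, {"gripper": 0.45, "slide": [0.71, -0.985, 0], "spin": 0}, {"gripper": 0.45, "slide": [0.71, -0.985, 0], "spin": 0}, {"gripper": 0.45, "slide": [0.71, -0.985, 0], "spin": 0}, {"gripper": 0.45, "slide": [0.71, -0.985, 0], "spin": 0}])

```text
clock: 2.43
tool_pos: [365.2, -377.6, 321.4]
orientation: [[0.986, 0.167, 0.0], [0.167, -0.986, -0.0], [0.0, 0.0, -1.0]]
wrist_force: [0.4, -0.1, 0.1]
gripper_width: 46.7
finger_force: 0.0
```

Request:
step_arm(plan=[{"gripper": 0.45, "slide": [0.71, -0.985, 0], "spin": 0}, {"gripper": 0.45, "slide": [0.71, -0.985, 0], "spin": 0}, {"gripper": 0.45, "slide": [0.71, -0.985, 0], "spin": 0}, {"gripper": 0.45, "slide": [0.71, -0.985, 0], "spin": 0}, {"gripper": 0.45, "slide": [0.71, -0.985, 0], "spin": 0}, {"gripper": 0.45, "slide": [0.71, -0.985, 0], "spin": 0}, {"gripper": 0.45, "slide": [0.71, -0.985, 0], "spin": 0}, {"gripper": 0.45, "slide": [0.71, -0.985, 0], "spin": 0}, {"gripper": 0.45, "slide": [0.71, -0.985, 0], "spin": 0}, {"gripper": 0.45, "slide": [0.71, -0.985, 0], "spin": 0}])

```text
clock: 3.27
tool_pos: [472.4, -159.6, 321.5]
orientation: [[0.986, 0.167, 0.0], [0.167, -0.986, -0.0], [0.0, 0.0, -1.0]]
wrist_force: [1.4, 0.2, -0.0]
gripper_width: 46.9
finger_force: 0.0
```

Request:
step_arm(plan=[{"gripper": 0.45, "slide": [0.71, -0.985, 0], "spin": 0}, {"gripper": 0.45, "slide": [0.71, -0.985, 0], "spin": 0}, {"gripper": 0.45, "slide": [0.71, -0.985, 0], "spin": 0}, {"gripper": 0.45, "slide": [0.71, -0.985, 0], "spin": 0}, {"gripper": 0.45, "slide": [0.71, -0.985, 0], "spin": 0}, {"gripper": 0.45, "slide": [0.71, -0.985, 0], "spin": 0}, {"gripper": 0.45, "slide": [0.71, -0.985, 0], "spin": 0}, {"gripper": 0.45, "slide": [0.71, -0.985, 0], "spin": 0}, {"gripper": 0.45, "slide": [0.71, -0.985, 0], "spin": 0}, {"gripper": 0.45, "slide": [0.71, -0.985, 0], "spin": 0}])

```text
clock: 4.1
tool_pos: [579.5, 58.4, 321.4]
orientation: [[0.986, 0.167, 0.0], [0.167, -0.986, 0.0], [0.0, 0.0, -1.0]]
wrist_force: [0.4, 0.5, 0.3]
gripper_width: 47.0
finger_force: 0.0
```

```bash
cat >> h.py <<'E'
def go(x,y,z=None,th=None):
    s=status.state();p=s["tool_pos"];R=s["orientation"];c=np.arctan2(R[1,0],R[0,0])
    th=c if th is None else th
    A=np.array([[np.cos(th),np.sin(th)],[np.sin(th),-np.cos(th)]])
    d=A@(np.array([x,y])-p[:2])
    print("t%.1f pos"%s["clock"],p.round(1),"th %.3f"%c,"w %.1f F"%s["gripper_width"],s["wrist_force"].round(1),"J6 %.2f"%s["qpos"][5],"| spin %.2f, then tx %.2f ty %.2f tz %s (units)"%((c-th)/.12,*(d/20),None if z is None else round((p[2]-z)/20,2)))
def snap(k):
    r={}
    for n in("scene","top"):
        r[n]=vision.read_camera(n);cv2.imwrite(f"pics/{n}{k}.png",r[n][:,:,::-1])
    return r
E
python3 -c "
from h import *
go(643.5,188.7,220,.169)"
```

```text
t4.1 pos [579.5  58.4 321.4] th 0.168 w 47.0 F [0.4 0.5 0.3] J6 1.45 | spin -0.01, then tx 4.25 ty -5.89 tz 5.07 (units)
```

Request:
step_arm(plan=[{"gripper": 0.45, "slide": [0.71, -0.98, 0], "spin": 0}, {"gripper": 0.45, "slide": [0.71, -0.98, 0], "spin": 0}, {"gripper": 0.45, "slide": [0.71, -0.98, 0], "spin": 0}, {"gripper": 0.45, "slide": [0.71, -0.98, 0], "spin": 0}, {"gripper": 0.45, "slide": [0.71, -0.98, 0], "spin": 0}, {"gripper": 0.45, "slide": [0.7, -0.98, 0], "spin": 0}])

```text
clock: 4.6
tool_pos: [643.6, 188.5, 321.3]
orientation: [[0.986, 0.167, -0.0], [0.167, -0.986, -0.0], [-0.0, 0.0, -1.0]]
wrist_force: [0.1, -0.0, 0.6]
gripper_width: 46.7
finger_force: 0.0
```

Request:
step_arm(plan=[{"gripper": 0.45, "slide": [0, 0, 1], "spin": 0}, {"gripper": 0.45, "slide": [0, 0, 1], "spin": 0}, {"gripper": 0.45, "slide": [0, 0, 1], "spin": 0}, {"gripper": 0.45, "slide": [0, 0, 1], "spin": 0}, {"gripper": 0.45, "slide": [0, 0, 0.5], "spin": 0}, {"gripper": 0.45, "slide": [0, 0, 0.5], "spin": 0}])

```text
clock: 5.1
tool_pos: [643.0, 187.2, 220.4]
orientation: [[0.986, 0.167, -0.001], [0.167, -0.986, -0.0], [-0.001, 0.0, -1.0]]
wrist_force: [0.2, -1.3, 1.3]
gripper_width: 47.3
finger_force: 0.0
```

Request:
step_arm(plan=[{"gripper": 1, "slide": [0, 0, 0], "spin": 0}, {"gripper": 1, "slide": [0, 0, 0], "spin": 0}, {"gripper": 1, "slide": [0, 0, 0], "spin": 0}, {"gripper": 1, "slide": [0, 0, 0], "spin": 0}, {"gripper": 1, "slide": [0, 0, 0], "spin": 0}, {"gripper": 1, "slide": [0, 0, 0], "spin": 0}], grip_force=40)

```text
clock: 5.6
tool_pos: [643.6, 187.4, 222.0]
orientation: [[0.986, 0.167, 0.001], [0.167, -0.986, 0.0], [0.001, -0.0, -1.0]]
wrist_force: [-1.2, 0.6, -0.1]
gripper_width: -0.1
finger_force: 0.0
```

Run:
```python
from h import *
r=snap("1")
print(proj("top",[643.5,187.4,222]),proj("scene",[643.5,187.4,222]))
a=cv2.resize(r["top"][140:240,260:380],(480,400),interpolation=cv2.INTER_CUBIC);b=cv2.resize(r["scene"][160:240,330:394],(320,400),interpolation=cv2.INTER_CUBIC)
cv2.imwrite("pics/k1.png",np.hstack([a,b])[:,:,::-1])
```

```text
[296.63097828 176.31278369] [368.27516143 186.04032296]
```

View pics/k1.png

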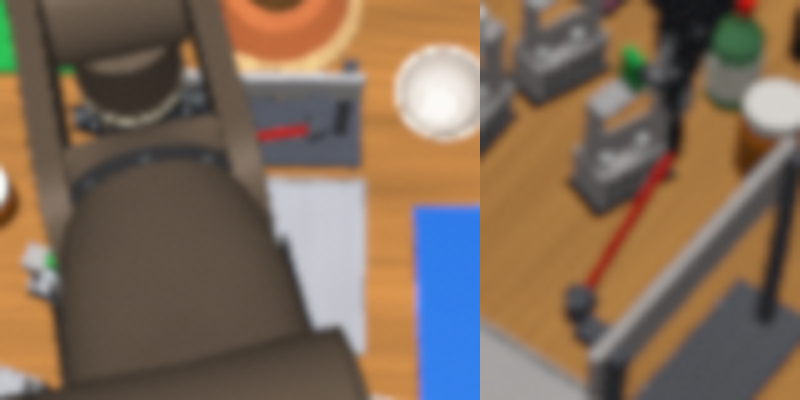

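Run:
```python
from h import *
c=[cv2.resize(cv2.imread(f"pics/scene{k}.png")[165:205,350:390],(400,400),interpolation=cv2.INTER_CUBIC) for k in(0,1)]
cv2.imwrite("pics/k2.png",np.hstack(c))
print(proj("scene",[643.5,188.7,205]),proj("scene",[643.5,188.7,240]),proj("scene",[643.5,187.4,214]))
o,_=ray("scene",(0,0));print(o)
```

```text
[368.09657252 188.67796465] [368.8511732  182.79300011] [368.10399776 187.37969557]
[1185.49151478 -815.08868986 1508.1656544 ]
```

View pics/k2.png

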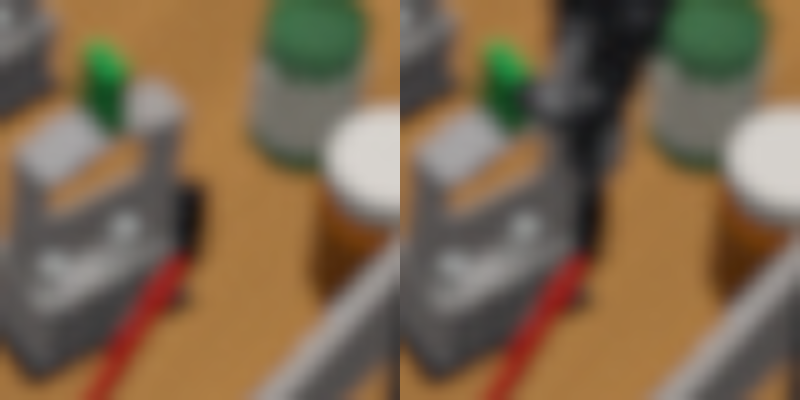

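Request:
step_arm(plan=[{"gripper": 0.45, "slide": [0, 0, 0], "spin": 0}, {"gripper": 0.45, "slide": [0, 0, 0], "spin": 0}, {"gripper": 0.45, "slide": [0, 0, 0], "spin": 0}, {"gripper": 0.45, "slide": [0, 0, 0.15], "spin": 0}, {"gripper": 0.45, "slide": [0, 0, 0.15], "spin": 0}, {"gripper": 1, "slide": [0, 0, 0], "spin": 0}, {"gripper": 1, "slide": [0, 0, 0], "spin": 0}, {"gripper": 1, "slide": [0, 0, 0], "spin": 0}, {"gripper": 1, "slide": [0, 0, 0], "spin": 0}, {"gripper": 1, "slide": [0, 0, 0], "spin": 0}])

```text
clock: 6.53
tool_pos: [643.3, 187.3, 215.4]
orientation: [[0.986, 0.167, 0.0], [0.167, -0.986, 0.0], [0.0, 0.0, -1.0]]
wrist_force: [-1.4, 0.7, 0.0]
gripper_width: -0.1
finger_force: 0.0
```

Run:
```python
from h import *
go(643.5,188.7,220,.169)
r=snap("2")
c=[cv2.resize(cv2.imread(f"pics/scene{k}.png")[145:205,340:400],(390,390),interpolation=cv2.INTER_LANCZOS4) for k in(0,2)]
d=np.hstack(c).astype(float);d=np.clip(((d/255)**.5)*255,0,255)
cv2.imwrite("pics/k3.png",d.astype(np.uint8))
```

```text
t6.5 pos [643.3 187.3 215.4] th 0.168 w -0.1 F [-1.4  0.7  0. ] J6 1.64 | spin -0.01, then tx 0.02 ty -0.07 tz -0.23 (units)
```

View pics/k3.png

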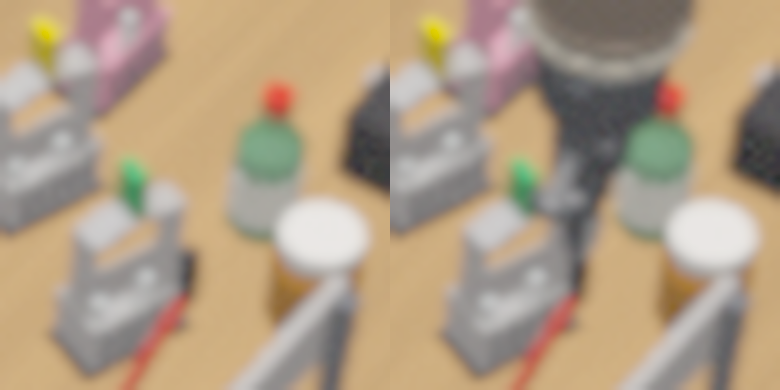

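Run:
```python
from h import *
p=np.array([257.6,-596.3]);u=np.array([.397,-.918])
for z in(192.7,205,230): print(z,[proj("scene",[*(p+s*u*48),z]).round(1).tolist() for s in(-1,0,1)])
i=cv2.imread("pics/scene0.png")[225:295,105:165];cv2.imwrite("pics/k4.png",cv2.resize(i,(600,700)[:1]+(600,),interpolation=cv2.INTER_CUBIC))
```

```text
192.7 [[151.7, 264.6], [144.9, 276.5], [137.7, 288.8]]
205 [[150.7, 262.8], [143.7, 274.6], [136.5, 287.0]]
230 [[148.4, 258.9], [141.4, 270.9], [134.0, 283.4]]
```

View pics/k4.png

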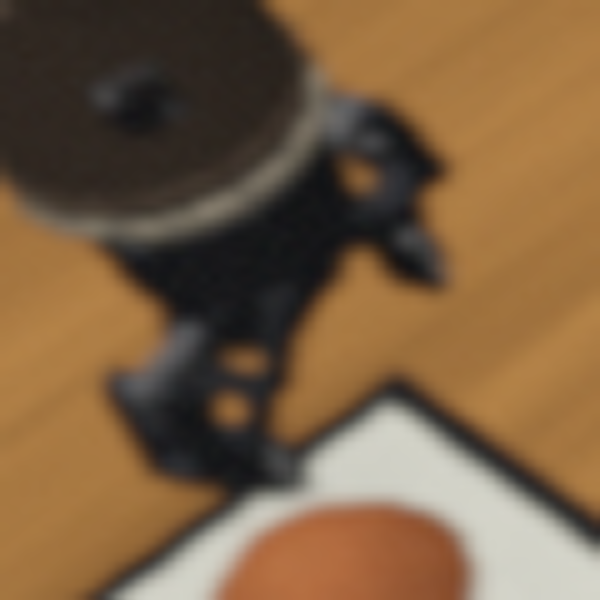

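The pictures put the fingertips about 30 mm higher than the stated tool geometry, so I'll probe down gently onto the knob.

Request:
step_arm(plan=[{"gripper": 1, "slide": [0, 0, 0.1], "spin": 0}, {"gripper": 1, "slide": [0, 0, 0.1], "spin": 0}, {"gripper": 1, "slide": [0, 0, 0], "spin": 0}])

```text
clock: 6.88
tool_pos: [643.0, 187.2, 210.8]
orientation: [[0.986, 0.167, -0.001], [0.167, -0.986, -0.0], [-0.001, 0.0, -1.0]]
wrist_force: [0.3, 0.5, 0.2]
gripper_width: -0.2
finger_force: 0.0
```

Request:
step_arm(plan=[{"gripper": 1, "slide": [0, 0, 0.1], "spin": 0}, {"gripper": 1, "slide": [0, 0, 0.1], "spin": 0}, {"gripper": 1, "slide": [0, 0, 0], "spin": 0}])

```text
clock: 7.13
tool_pos: [644.9, 187.6, 209.6]
orientation: [[0.986, 0.167, 0.004], [0.167, -0.986, 0.001], [0.004, -0.0, -1.0]]
wrist_force: [-1.7, -0.6, 19.6]
gripper_width: 0.1
finger_force: 9.7
```

Request:
step_arm(plan=[{"gripper": 1, "slide": [0, 0, -0.3], "spin": 0}, {"gripper": 0.45, "slide": [0, 0, 0], "spin": 0}, {"gripper": 0.45, "slide": [0, 0, 0], "spin": 0}, {"gripper": 0.45, "slide": [0, 0, 0], "spin": 0}, {"gripper": 0.45, "slide": [0, 0, 0.2], "spin": 0}, {"gripper": 0.45, "slide": [0, 0, 0.2], "spin": 0}])

```text
clock: 7.63
tool_pos: [643.2, 187.3, 204.7]
orientation: [[0.986, 0.167, -0.0], [0.167, -0.986, -0.0], [-0.0, 0.0, -1.0]]
wrist_force: [-0.3, -1.6, -0.6]
gripper_width: 47.0
finger_force: 0.0
```

Request:
step_arm(plan=[{"gripper": 0.45, "slide": [0, 0, 0.1], "spin": 0}, {"gripper": 0.45, "slide": [0, 0, 0.1], "spin": 0}])

```text
clock: 7.8
tool_pos: [643.0, 187.2, 200.5]
orientation: [[0.986, 0.167, -0.001], [0.167, -0.986, -0.0], [-0.001, 0.0, -1.0]]
wrist_force: [0.5, 0.1, 0.2]
gripper_width: 47.0
finger_force: 0.0
```

Request:
step_arm(plan=[{"gripper": 0.45, "slide": [0, 0, 0.2], "spin": 0}, {"gripper": 0.45, "slide": [0, 0, 0.2], "spin": 0}, {"gripper": 0.45, "slide": [0, 0, 0.2], "spin": 0}, {"gripper": 0.45, "slide": [0, 0, 0.2], "spin": 0}, {"gripper": 1, "slide": [0, 0, 0], "spin": 0}, {"gripper": 1, "slide": [0, 0, 0], "spin": 0}, {"gripper": 1, "slide": [0, 0, 0], "spin": 0}, {"gripper": 1, "slide": [0, 0, 0], "spin": 0}, {"gripper": 1, "slide": [0, 0, 0], "spin": 0}])

```text
clock: 8.55
tool_pos: [643.1, 188.6, 185.6]
orientation: [[0.986, 0.167, 0.0], [0.167, -0.986, 0.002], [0.0, -0.002, -1.0]]
wrist_force: [-1.8, 8.3, -1.6]
gripper_width: 12.4
finger_force: 39.2
```

Request:
step_arm(plan=[{"gripper": 1, "slide": [-0.44, -0.04, 0], "spin": -0.417}, {"gripper": 1, "slide": [-0.875, 0.044, 0], "spin": -0.833}, {"gripper": 1, "slide": [-0.875, 0.044, 0], "spin": -0.833}, {"gripper": 1, "slide": [-0.875, 0.044, 0], "spin": -0.833}, {"gripper": 1, "slide": [-0.875, 0.044, 0], "spin": -0.833}, {"gripper": 1, "slide": [-0.875, 0.044, 0], "spin": -0.833}, {"gripper": 1, "slide": [-0.875, 0.044, 0], "spin": -0.833}])

```text
clock: 9.13
tool_pos: [544.3, 135.2, 185.6]
orientation: [[0.68, 0.733, 0.001], [0.733, -0.68, 0.0], [0.001, 0.001, -1.0]]
wrist_force: [8.5, -4.0, -5.3]
gripper_width: 12.3
finger_force: 39.7
```

Request:
step_arm(plan=[{"gripper": 1, "slide": [-0.875, 0.044, 0], "spin": -0.833}, {"gripper": 1, "slide": [-0.875, 0.044, 0], "spin": -0.833}, {"gripper": 1, "slide": [-0.875, 0.044, 0], "spin": -0.833}, {"gripper": 1, "slide": [-0.875, 0.044, 0], "spin": -0.833}, {"gripper": 1, "slide": [-0.875, 0.044, 0], "spin": -0.833}, {"gripper": 1, "slide": [-0.44, 0.02, 0], "spin": -0.417}])

```text
clock: 9.63
tool_pos: [501.0, 49.5, 185.6]
orientation: [[0.196, 0.981, 0.002], [0.981, -0.196, -0.0], [0.0, 0.002, -1.0]]
wrist_force: [4.1, 3.3, -7.4]
gripper_width: 12.4
finger_force: 40.0
```

```bash
python3 -c "
from h import *
go(498,18,185,1.56)"
```

```text
t9.6 pos [501.   49.5 185.6] th 1.373 w 12.4 F [ 4.1  3.3 -7.4] J6 0.24 | spin -1.56, then tx -1.58 ty -0.13 tz 0.03 (units)
```

Request:
step_arm(plan=[{"gripper": 1, "slide": [-0.7, 0.03, 0], "spin": -0.667}, {"gripper": 1, "slide": [-0.6, 0.03, 0], "spin": -0.55}, {"gripper": 1, "slide": [-0.3, 0.0, 0], "spin": -0.2}, {"gripper": 1, "slide": [0, 0.0, 0], "spin": 0}])

```text
clock: 9.97
tool_pos: [497.7, 17.9, 185.6]
orientation: [[0.033, 0.999, 0.001], [0.999, -0.033, -0.0], [-0.0, 0.001, -1.0]]
wrist_force: [2.0, -0.8, -4.2]
gripper_width: 12.3
finger_force: 40.3
```

Request:
step_arm(plan=[{"gripper": 1, "slide": [-0.15, 0.0, 0], "spin": -0.1}, {"gripper": 1, "slide": [-0.15, 0.0, 0], "spin": -0.1}, {"gripper": 1, "slide": [0, 0.0, 0], "spin": 0}])

```text
clock: 10.22
tool_pos: [497.7, 14.5, 185.5]
orientation: [[0.01, 1.0, 0.001], [1.0, -0.01, 0.003], [0.003, 0.001, -1.0]]
wrist_force: [3.9, 15.4, -3.1]
gripper_width: 12.5
finger_force: 40.4
```

Request:
step_arm(plan=[{"gripper": 1, "slide": [0.1, 0, 0], "spin": 0}, {"gripper": 0.45, "slide": [0, 0, 0], "spin": 0}, {"gripper": 0.45, "slide": [0, 0, 0], "spin": 0}, {"gripper": 0.45, "slide": [0, 0, 0], "spin": 0}, {"gripper": 0.45, "slide": [0, 0, -1], "spin": 0}, {"gripper": 0.45, "slide": [0, 0, -1], "spin": 0}, {"gripper": 0.45, "slide": [0, 0, -1], "spin": 0.95}, {"gripper": 0.45, "slide": [0, 0, -1], "spin": 0.95}, {"gripper": 0.45, "slide": [0, 0, 0], "spin": 0.95}, {"gripper": 0.45, "slide": [0, 0, 0], "spin": 0.95}])

```text
clock: 11.05
tool_pos: [497.8, 14.8, 266.7]
orientation: [[0.454, 0.891, 0.002], [0.891, -0.454, -0.0], [0.001, 0.002, -1.0]]
wrist_force: [-0.9, -0.7, -0.8]
gripper_width: 47.0
finger_force: 0.0
```

Request:
step_arm(plan=[{"gripper": 0.45, "slide": [0, 0, 0], "spin": 0.95}, {"gripper": 0.45, "slide": [0, 0, 0], "spin": 0.95}, {"gripper": 0.45, "slide": [0, 0, 0], "spin": 0.95}, {"gripper": 0.45, "slide": [0, 0, 0], "spin": 0.95}, {"gripper": 0.45, "slide": [0, 0, 0], "spin": 0.95}, {"gripper": 0.45, "slide": [0, 0, 0], "spin": 0.95}, {"gripper": 0.45, "slide": [0, 0, 0], "spin": 0.95}, {"gripper": 0.45, "slide": [0, 0, 0], "spin": 0.95}, {"gripper": 0.45, "slide": [0, 0, 0], "spin": 0.95}, {"gripper": 0.45, "slide": [0, 0, 0], "spin": 0.95}])

```text
clock: 11.88
tool_pos: [497.0, 14.8, 265.3]
orientation: [[0.999, -0.04, -0.0], [-0.04, -0.999, -0.0], [-0.0, 0.0, -1.0]]
wrist_force: [-0.8, -1.0, 0.1]
gripper_width: 46.8
finger_force: 0.0
```

```bash
cat > find.py <<'E'
from bas import *
import sys
def grip_col(im,c):
    h=cv2.cvtColor(im,cv2.COLOR_RGB2HSV).astype(int);H,Sa,V=h[...,0],h[...,1],h[...,2]
    if c=="a": return (H>48)&(H<75)&(Sa>150)&(V>70)
    if c=="b": return (H>23)&(H<33)&(Sa>150)&(V>150)
    return (Sa<40)&(V>215)
def blobs(im,c):
    n,l,st,ce=cv2.connectedComponentsWithStats(grip_col(im,c).astype(np.uint8));return [(ce[i],st[i,4]) for i in range(1,n) if 4<=st[i,4]<=40]
def locate(r,c,zr=(140,165),ang=None):
    out=[]
    for a,_ in blobs(r["scene"],c):
        for b,_ in blobs(r["top"],c):
            p,e=tri(a,b)
            if e<5 and zr[0]<p[2]<zr[1] and 300<p[0]<800: out.append((p.round(1).tolist(),round(e,1),np.round(b,1).tolist()))
    return out
def yaw(r,p0,y0=(-.5,-.2,.1)):
    w=win(p0,22,"top");m=baskmask(r["top"]);n,l=cv2.connectedComponents(m.astype(np.uint8))
    x0,yy,ww,hh=w;sm=cv2.resize(sil("top",BASK,[*p0[:2],0],w),(ww,hh));c=l[yy:yy+hh,x0:x0+ww][sm>0];c=c[c>0];mm=l==np.bincount(c).argmax()
    return fit(BASK,{"top":mm},p0[:2],{"top":w},y0)
E
python3 - <<'E'
from find import *
r=snap("3")
for c in"abc": print(c,locate(r,c))
go(544.5,285.2,105,-.38)
E
```

```text
a [([330.0, 638.8, 142.4], np.float64(3.7), [183.5, 255.0]), ([544.3, 285.5, 148.9], np.float64(0.0), [273.4, 204.3])]
b [([394.4, 487.3, 163.1], np.float64(1.9), [220.9, 239.1]), ([423.0, 353.8, 163.9], np.float64(0.5), [254.7, 232.6])]
c []
t12.0 pos [497.   14.8 265.3] th -0.037 w 47.0 F [0.1 0.4 0.3] J6 1.58 | spin 2.86, then tx -2.81 ty -13.43 tz 8.02 (units)
```

Request:
step_arm(plan=[{"gripper": 0.45, "slide": [0, 0, 0], "spin": 0.95}, {"gripper": 0.45, "slide": [0, 0, 0], "spin": 0.95}, {"gripper": 0.45, "slide": [0, 0, 0], "spin": 0.95}, {"gripper": 0.45, "slide": [-0.2, -0.96, 0], "spin": 0}, {"gripper": 0.45, "slide": [-0.2, -0.96, 0], "spin": 0}, {"gripper": 0.45, "slide": [-0.2, -0.96, 0], "spin": 0}, {"gripper": 0.45, "slide": [-0.2, -0.96, 0], "spin": 0}, {"gripper": 0.45, "slide": [-0.2, -0.96, 0], "spin": 0}, {"gripper": 0.45, "slide": [-0.2, -0.96, 0], "spin": 0}, {"gripper": 0.45, "slide": [-0.2, -0.96, 0], "spin": 0}])

```text
clock: 12.82
tool_pos: [520.6, 151.1, 265.3]
orientation: [[0.932, -0.363, -0.0], [-0.363, -0.932, -0.0], [-0.0, 0.0, -1.0]]
wrist_force: [-0.8, 0.2, -0.2]
gripper_width: 47.4
finger_force: 0.0
```

Request:
step_arm(plan=[{"gripper": 0.45, "slide": [-0.2, -0.96, 0.5], "spin": 0}, {"gripper": 0.45, "slide": [-0.2, -0.96, 0.5], "spin": 0}, {"gripper": 0.45, "slide": [-0.2, -0.96, 0.5], "spin": 0}, {"gripper": 0.45, "slide": [-0.2, -0.96, 0.5], "spin": 0}, {"gripper": 0.45, "slide": [-0.2, -0.96, 0.5], "spin": 0}, {"gripper": 0.45, "slide": [-0.2, -0.96, 0.5], "spin": 0}, {"gripper": 0.45, "slide": [-0.2, -0.96, 0.5], "spin": 0}, {"gripper": 0.45, "slide": [0, 0, 0], "spin": 0}])

```text
clock: 13.48
tool_pos: [543.5, 288.0, 193.3]
orientation: [[0.932, -0.362, -0.002], [-0.362, -0.932, -0.0], [-0.002, 0.001, -1.0]]
wrist_force: [-0.9, -0.4, -0.1]
gripper_width: 47.4
finger_force: 0.0
```

Run:
```python
from h import *
go(544.5,285.2,105,-.38)
```

```text
t13.5 pos [543.5 288.  193.3] th -0.370 w 47.4 F [-0.9 -0.4 -0.1] J6 2.38 | spin 0.08, then tx 0.10 ty 0.11 tz 4.41 (units)
```

Request:
step_arm(plan=[{"gripper": 0.45, "slide": [0.1, 0.11, 0.7], "spin": 0.08}, {"gripper": 0.45, "slide": [0, 0, 0.7], "spin": 0}, {"gripper": 0.45, "slide": [0, 0, 0.7], "spin": 0}, {"gripper": 0.45, "slide": [0, 0, 0.7], "spin": 0}, {"gripper": 0.45, "slide": [0, 0, 0.7], "spin": 0}, {"gripper": 0.45, "slide": [0, 0, 0.7], "spin": 0}, {"gripper": 0.45, "slide": [0, 0, 0.1], "spin": 0}, {"gripper": 0.45, "slide": [0, 0, 0], "spin": 0}])

```text
clock: 14.15
tool_pos: [544.5, 282.1, 108.8]
orientation: [[0.927, -0.374, -0.002], [-0.374, -0.927, -0.001], [-0.001, 0.001, -1.0]]
wrist_force: [0.1, 0.0, 1.1]
gripper_width: 46.9
finger_force: 0.0
```

Request:
step_arm(plan=[{"gripper": 1, "slide": [0, 0, 0], "spin": 0}, {"gripper": 1, "slide": [0, 0, 0], "spin": 0}, {"gripper": 1, "slide": [0, 0, 0], "spin": 0}, {"gripper": 1, "slide": [0, 0, 0], "spin": 0}, {"gripper": 1, "slide": [0, 0, 0], "spin": 0}, {"gripper": 1, "slide": [0, 0, 0], "spin": 0}], grip_force=50)

```text
clock: 14.65
tool_pos: [545.7, 283.0, 110.2]
orientation: [[0.926, -0.376, 0.002], [-0.376, -0.926, 0.001], [0.001, -0.001, -1.0]]
wrist_force: [0.5, 0.8, 7.1]
gripper_width: 13.1
finger_force: 54.0
```

Request:
step_arm(plan=[{"gripper": 1, "slide": [0, 0, -0.7], "spin": 0}, {"gripper": 1, "slide": [0, 0, -0.9], "spin": 0}, {"gripper": 1, "slide": [0, 0, -0.9], "spin": 0}, {"gripper": 1, "slide": [0, 0, -0.9], "spin": 0}, {"gripper": 1, "slide": [0, 0, -0.9], "spin": 0}, {"gripper": 1, "slide": [0, 0, -0.9], "spin": 0}, {"gripper": 1, "slide": [0, 0, -0.9], "spin": 0}, {"gripper": 1, "slide": [0, 0, -0.1], "spin": 0}, {"gripper": 1, "slide": [0, 0, 0], "spin": 0}])

```text
clock: 15.4
tool_pos: [545.5, 282.9, 234.2]
orientation: [[0.926, -0.376, 0.002], [-0.376, -0.926, 0.001], [0.001, -0.001, -1.0]]
wrist_force: [0.0, 0.5, -2.0]
gripper_width: 12.9
finger_force: 52.8
```

Run:
```python
from find import *
go(462,15,234,-.01)
r=snap("4")
for c in"ab": print(c,locate(r,c,(130,300)))
a=cv2.resize(r["scene"][100:240,260:420],(640,560),interpolation=cv2.INTER_CUBIC)
cv2.imwrite("pics/k5.png",a[:,:,::-1])
```

```text
t15.4 pos [545.5 282.9 234.2] th -0.386 w 12.9 F [ 0.   0.5 -2. ] J6 2.39 | spin -3.13, then tx -4.04 ty 13.44 tz 0.01 (units)
a []
b []
```

View pics/k5.png

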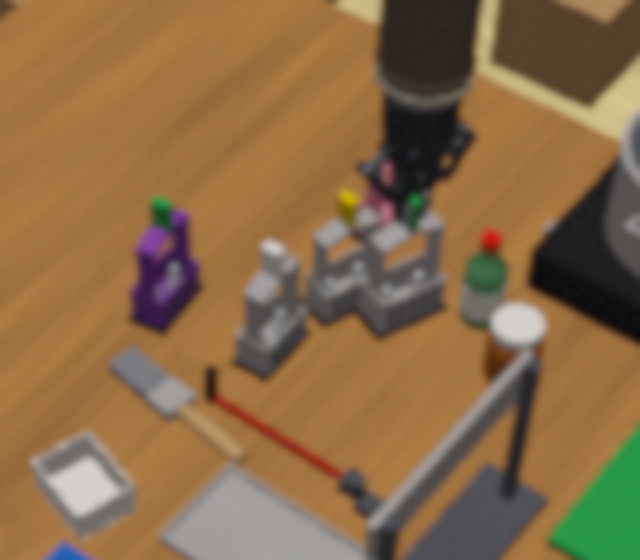

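Request:
step_arm(plan=[{"gripper": 1, "slide": [0, 0, 0], "spin": -0.8}, {"gripper": 1, "slide": [0, 0, 0], "spin": -0.8}, {"gripper": 1, "slide": [0, 0, 0], "spin": -0.8}, {"gripper": 1, "slide": [-0.3, 0.5, 0], "spin": -0.73}, {"gripper": 1, "slide": [-0.6, 0.95, 0], "spin": 0}, {"gripper": 1, "slide": [-0.6, 0.95, 0], "spin": 0}, {"gripper": 1, "slide": [-0.6, 0.95, 0], "spin": 0}, {"gripper": 1, "slide": [-0.6, 0.95, 0], "spin": 0}, {"gripper": 1, "slide": [-0.6, 0.95, 0], "spin": 0}, {"gripper": 1, "slide": [-0.6, 0.95, 0], "spin": 0}])

```text
clock: 16.33
tool_pos: [463.4, 159.1, 231.9]
orientation: [[1.0, -0.01, -0.002], [-0.01, -1.0, -0.001], [-0.002, 0.001, -1.0]]
wrist_force: [0.2, -0.6, -1.5]
gripper_width: 13.5
finger_force: 52.8
```

Request:
step_arm(plan=[{"gripper": 1, "slide": [-0.2, 0.95, 0], "spin": 0}, {"gripper": 1, "slide": [0, 0.95, 0], "spin": 0}, {"gripper": 1, "slide": [0, 0.95, 0], "spin": 0}, {"gripper": 1, "slide": [0, 0.95, 0], "spin": 0}, {"gripper": 1, "slide": [0, 0.95, 0], "spin": 0}, {"gripper": 1, "slide": [0, 0.95, 0], "spin": 0}, {"gripper": 1, "slide": [0, 0.95, 0], "spin": 0}, {"gripper": 1, "slide": [0, 0.3, 0], "spin": 0}, {"gripper": 1, "slide": [0, 0, 0], "spin": 0}])

```text
clock: 17.08
tool_pos: [458.8, 20.1, 232.4]
orientation: [[1.0, -0.012, -0.002], [-0.012, -1.0, -0.0], [-0.002, 0.0, -1.0]]
wrist_force: [-0.3, 0.5, -2.0]
gripper_width: 13.5
finger_force: 52.8
```

Run:
```python
from find import *
go(637,13.5,234,-.01)
r=snap("5")
for c in"ab": print(c,locate(r,c,(130,300)), [x for x in blobs(r["scene"],c)])
a=cv2.resize(r["scene"][160:240,290:390],(750,600),interpolation=cv2.INTER_CUBIC)
cv2.imwrite("pics/k6.png",a[:,:,::-1])
```

```text
t17.1 pos [458.8  20.1 232.4] th -0.012 w 13.5 F [-0.3  0.5 -2. ] J6 1.56 | spin -0.02, then tx 8.91 ty 0.24 tz -0.08 (units)
a [([330.0, 638.8, 142.4], np.float64(3.7), [183.5, 255.0])] [(array([364.66666667, 111.83333333]), np.int32(6)), (array([305.6, 178.8]), np.int32(5))]
b [([394.4, 487.3, 163.1], np.float64(1.9), [220.9, 239.1]), ([423.0, 353.8, 163.9], np.float64(0.5), [254.7, 232.6])] [(array([450.8       , 132.53333333]), np.int32(15)), (array([358.28571429, 130.57142857]), np.int32(7)), (array([346.54545455, 149.18181818]), np.int32(11))]
```

View pics/k6.png

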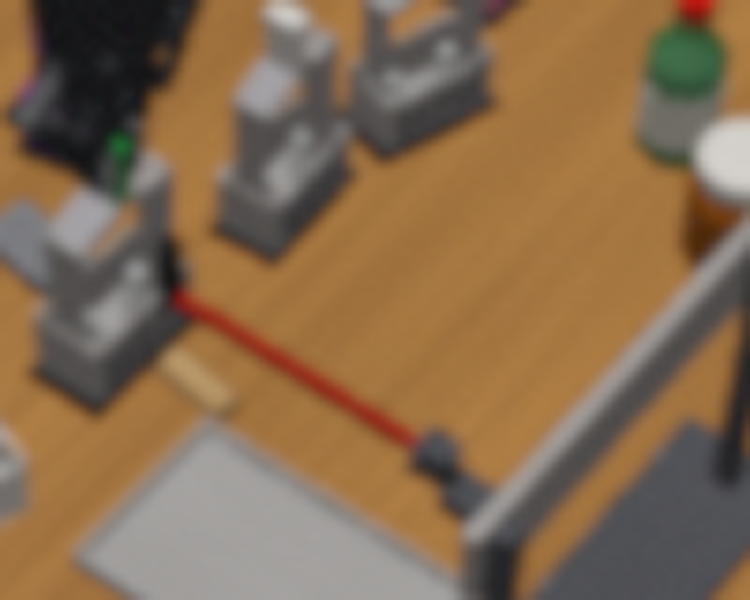

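Request:
step_arm(plan=[{"gripper": 1, "slide": [0, 0.24, -0.15], "spin": 0}, {"gripper": 1, "slide": [0.5, 0, 0], "spin": 0}, {"gripper": 1, "slide": [0.7, 0, 0], "spin": 0}, {"gripper": 1, "slide": [0.8, 0, 0], "spin": 0}, {"gripper": 1, "slide": [0.8, 0, 0], "spin": 0}])

```text
clock: 17.6
tool_pos: [516.7, 16.3, 236.5]
orientation: [[1.0, -0.01, 0.001], [-0.01, -1.0, 0.0], [0.001, -0.0, -1.0]]
wrist_force: [0.6, -0.2, -1.8]
gripper_width: 13.0
finger_force: 52.7
```

Request:
step_arm(plan=[{"gripper": 1, "slide": [0.9, 0, 0], "spin": 0}, {"gripper": 1, "slide": [0.9, 0, 0], "spin": 0}, {"gripper": 1, "slide": [0.9, 0, 0], "spin": 0}, {"gripper": 1, "slide": [0.9, 0, 0], "spin": 0}, {"gripper": 1, "slide": [0.9, 0, 0], "spin": 0}, {"gripper": 1, "slide": [0.9, 0, 0], "spin": 0}, {"gripper": 1, "slide": [0.6, 0, 0], "spin": 0}, {"gripper": 1, "slide": [0, 0, 0], "spin": 0}])

```text
clock: 18.27
tool_pos: [638.1, 15.1, 235.9]
orientation: [[1.0, -0.01, 0.001], [-0.01, -1.0, 0.0], [0.001, -0.0, -1.0]]
wrist_force: [-1.1, -0.3, -2.4]
gripper_width: 13.4
finger_force: 52.7
```

Request:
step_arm(plan=[{"gripper": 1, "slide": [0, 0, 0.5], "spin": 0}, {"gripper": 1, "slide": [0, 0, 0.6], "spin": 0}, {"gripper": 1, "slide": [0, 0, 0.5], "spin": 0}, {"gripper": 1, "slide": [0, 0, 0.3], "spin": 0}, {"gripper": 1, "slide": [0, 0, 0], "spin": 0}])

```text
clock: 18.68
tool_pos: [633.8, 14.6, 196.2]
orientation: [[1.0, -0.01, -0.003], [-0.01, -1.0, 0.0], [-0.003, -0.0, -1.0]]
wrist_force: [0.5, -0.2, -2.1]
gripper_width: 13.1
finger_force: 52.8
```

Request:
step_arm(plan=[{"gripper": 1, "slide": [0, 0, 0.15], "spin": 0}, {"gripper": 1, "slide": [0, 0, 0.15], "spin": 0}, {"gripper": 1, "slide": [0, 0, 0.1], "spin": 0}, {"gripper": 1, "slide": [0, 0, 0], "spin": 0}])

```text
clock: 19.02
tool_pos: [635.6, 14.5, 190.8]
orientation: [[1.0, -0.011, 0.001], [-0.011, -1.0, -0.0], [0.001, 0.0, -1.0]]
wrist_force: [-0.9, 0.5, 2.3]
gripper_width: 12.8
finger_force: 53.3
```

Request:
step_arm(plan=[{"gripper": 0.45, "slide": [0, 0, 0], "spin": 0}, {"gripper": 0.45, "slide": [0, 0, 0], "spin": 0}, {"gripper": 0.45, "slide": [0, 0, 0], "spin": 0}, {"gripper": 0.45, "slide": [0, 0, 0], "spin": 0}, {"gripper": 0.45, "slide": [0, 0, -0.7], "spin": 0}, {"gripper": 0.45, "slide": [0, 0, -0.9], "spin": 0}, {"gripper": 0.45, "slide": [0, 0, -1], "spin": 0}, {"gripper": 0.45, "slide": [0, 0, -1], "spin": 0}])

```text
clock: 19.68
tool_pos: [635.2, 14.5, 263.0]
orientation: [[1.0, -0.011, -0.001], [-0.011, -1.0, 0.0], [-0.001, -0.0, -1.0]]
wrist_force: [0.3, 0.4, 0.4]
gripper_width: 47.1
finger_force: 0.0
```

Run:
```python
from find import *
r=snap("6")
for c in"ab": print(c,locate(r,c,(130,300)))
print(nets.spot_in("scene","basket_c_peak")[:3])
print(proj("scene",[402.5,243,154]),proj("top",[402.5,243,154]))
for n in("scene","top"):
  u=proj(n,[402.5,243,154]).astype(int);h=cv2.cvtColor(r[n],cv2.COLOR_RGB2HSV).astype(int);x,y=u
  w=(h[y-9:y+9,x-9:x+9,1]<45)&(h[y-9:y+9,x-9:x+9,2]>185);q=np.argwhere(w);print(n,len(q),q.mean(0)[::-1]+[x-9,y-9])
print(yaw(r,[404,243],(-.1,.2)),yaw(r,[424,354]))
go(403,243,105,.05)
```

```text
a []
b []
[{'centre': [324.2, 181.4], 'conf': 0.76}, {'centre': [265.5, 294.9], 'conf': 0.68}]
[327.67237521 162.97408705] [282.31659248 238.44841294]
scene 6 [327.16666667 161.16666667]
top 16 [283.8125 236.5625]
(array([ 4.13675777e+02,  2.47909681e+02, -2.43317889e-01]), np.float64(2.389202356338501)) (array([ 4.30010807e+02,  3.60364427e+02, -4.01174450e-01]), np.float64(0.9185707569122314))
t19.8 pos [636.3  14.5 263.9] th -0.011 w 46.7 F [ 0.3 -0.6 -0.1] J6 1.56 | spin -0.50, then tx -11.08 ty -12.00 tz 7.94 (units)
```

Request:
step_arm(plan=[{"gripper": 0.45, "slide": [0, 0, 0], "spin": -0.5}, {"gripper": 0.45, "slide": [-0.92, -1, 0], "spin": 0}, {"gripper": 0.45, "slide": [-0.92, -1, 0], "spin": 0}, {"gripper": 0.45, "slide": [-0.92, -1, 0], "spin": 0}, {"gripper": 0.45, "slide": [-0.92, -1, 0], "spin": 0}, {"gripper": 0.45, "slide": [-0.92, -1, 0], "spin": 0}, {"gripper": 0.45, "slide": [-0.92, -1, 0], "spin": 0}, {"gripper": 0.45, "slide": [-0.92, -1, 0], "spin": 0}, {"gripper": 0.45, "slide": [-0.92, -1, 0], "spin": 0}, {"gripper": 0.45, "slide": [-0.92, -1, 0], "spin": 0}])

```text
clock: 20.67
tool_pos: [459.5, 186.6, 261.4]
orientation: [[0.999, 0.049, -0.001], [0.049, -0.999, -0.0], [-0.001, 0.0, -1.0]]
wrist_force: [1.3, 1.1, 0.1]
gripper_width: 47.1
finger_force: 0.0
```

Request:
step_arm(plan=[{"gripper": 0.45, "slide": [-0.92, -1, 0.6], "spin": 0}, {"gripper": 0.45, "slide": [-0.92, -1, 0.6], "spin": 0}, {"gripper": 0.45, "slide": [-0.92, -1, 0.6], "spin": 0}, {"gripper": 0.45, "slide": [0, 0, 0.8], "spin": 0}, {"gripper": 0.45, "slide": [0, 0, 0.8], "spin": 0}, {"gripper": 0.45, "slide": [0, 0, 0], "spin": 0}])

```text
clock: 21.17
tool_pos: [400.7, 242.7, 191.4]
orientation: [[0.999, 0.051, -0.004], [0.051, -0.999, -0.002], [-0.004, 0.002, -1.0]]
wrist_force: [-0.6, -0.2, -0.4]
gripper_width: 47.1
finger_force: 0.0
```

Run:
```python
from find import *
r=snap("7")
for c in"ab": print(c,locate(r,c,(130,300)))
go(403,243,107,.05)
h=cv2.cvtColor(r["scene"],cv2.COLOR_RGB2HSV).astype(int)
x,y=327,162;w=(h[y-9:y+9,x-9:x+9,1]<45)&(h[y-9:y+9,x-9:x+9,2]>185);q=np.argwhere(w);print(len(q),q.mean(0)[::-1]+[x-9,y-9])
```

```text
a [([330.0, 638.1, 142.6], np.float64(2.8), [183.7, 255.1]), ([635.9, 12.1, 235.4], np.float64(2.7), [340.5, 177.5])]
b [([394.4, 487.3, 163.1], np.float64(1.9), [220.9, 239.1])]
t21.3 pos [402.4 243.  193.8] th 0.049 w 47.1 F [ 0.4 -0.8 -0.2] J6 2.00 | spin -0.00, then tx 0.03 ty -0.00 tz 4.34 (units)
7 [327.71428571 161.42857143]
```

Request:
step_arm(plan=[{"gripper": 0.45, "slide": [0, 0, 0.7], "spin": 0}, {"gripper": 0.45, "slide": [0, 0, 0.7], "spin": 0}, {"gripper": 0.45, "slide": [0, 0, 0.7], "spin": 0}, {"gripper": 0.45, "slide": [0, 0, 0.7], "spin": 0}, {"gripper": 0.45, "slide": [0, 0, 0.7], "spin": 0}, {"gripper": 0.45, "slide": [0, 0, 0.5], "spin": 0}, {"gripper": 0.45, "slide": [0, 0, 0.2], "spin": 0}, {"gripper": 0.45, "slide": [0, 0, 0], "spin": 0}])

```text
clock: 21.93
tool_pos: [403.1, 243.0, 110.2]
orientation: [[0.999, 0.049, -0.001], [0.049, -0.999, -0.0], [-0.001, 0.0, -1.0]]
wrist_force: [-0.0, -0.2, -0.3]
gripper_width: 47.2
finger_force: 0.0
```

Request:
step_arm(plan=[{"gripper": 1, "slide": [0, 0, 0], "spin": 0}, {"gripper": 1, "slide": [0, 0, 0], "spin": 0}, {"gripper": 1, "slide": [0, 0, 0], "spin": 0}, {"gripper": 1, "slide": [0, 0, 0], "spin": 0}, {"gripper": 1, "slide": [0, 0, 0], "spin": 0}, {"gripper": 1, "slide": [0, 0, 0], "spin": 0}], grip_force=50)

```text
clock: 22.43
tool_pos: [403.5, 243.3, 111.1]
orientation: [[0.999, 0.05, 0.001], [0.05, -0.999, 0.0], [0.001, -0.0, -1.0]]
wrist_force: [0.4, -3.3, 6.5]
gripper_width: 12.9
finger_force: 49.0
```

Request:
step_arm(plan=[{"gripper": 1, "slide": [0, 0, -0.7], "spin": 0}, {"gripper": 1, "slide": [0, 0, -0.9], "spin": 0}, {"gripper": 1, "slide": [0, 0, -0.9], "spin": 0}, {"gripper": 1, "slide": [0, 0, -0.9], "spin": 0}, {"gripper": 1, "slide": [0, 0, -0.9], "spin": 0}, {"gripper": 1, "slide": [0, 0, -0.9], "spin": 0}, {"gripper": 1, "slide": [0, 0, -0.9], "spin": 0}, {"gripper": 1, "slide": [0, 0, -0.3], "spin": 0.25}, {"gripper": 1, "slide": [0, 0, 0], "spin": 0.25}])

```text
clock: 23.18
tool_pos: [403.9, 243.8, 240.6]
orientation: [[1.0, -0.012, 0.003], [-0.012, -1.0, 0.002], [0.003, -0.002, -1.0]]
wrist_force: [-0.5, 1.0, -1.6]
gripper_width: 13.1
finger_force: 49.1
```

Run:
```python
from h import *
go(458,15,237,-.01)
```

```text
t23.2 pos [403.9 243.8 240.6] th -0.012 w 13.1 F [-0.5  1.  -1.6] J6 2.06 | spin -0.01, then tx 2.82 ty 11.41 tz 0.18 (units)
```

Request:
step_arm(plan=[{"gripper": 1, "slide": [0.23, 0.95, 0], "spin": 0}, {"gripper": 1, "slide": [0.23, 0.95, 0], "spin": 0}, {"gripper": 1, "slide": [0.23, 0.95, 0], "spin": 0}, {"gripper": 1, "slide": [0.23, 0.95, 0], "spin": 0}, {"gripper": 1, "slide": [0.23, 0.95, 0], "spin": 0}, {"gripper": 1, "slide": [0.23, 0.95, 0], "spin": 0}, {"gripper": 1, "slide": [0.23, 0.95, 0], "spin": 0}, {"gripper": 1, "slide": [0.23, 0.95, 0], "spin": 0}, {"gripper": 1, "slide": [0.23, 0.95, 0], "spin": 0}, {"gripper": 1, "slide": [0.23, 0.95, 0], "spin": 0}])

```text
clock: 24.02
tool_pos: [447.1, 51.8, 238.8]
orientation: [[1.0, -0.011, 0.001], [-0.011, -1.0, 0.0], [0.001, -0.0, -1.0]]
wrist_force: [0.2, 0.2, -0.6]
gripper_width: 13.1
finger_force: 49.3
```

Request:
step_arm(plan=[{"gripper": 1, "slide": [0.23, 0.95, 0], "spin": 0}, {"gripper": 1, "slide": [0.2, 0.9, 0.15], "spin": 0}, {"gripper": 1, "slide": [0, 0, 0], "spin": 0}, {"gripper": 1, "slide": [0, 0, 0], "spin": 0}])

```text
clock: 24.35
tool_pos: [455.2, 15.1, 235.6]
orientation: [[1.0, -0.012, 0.0], [-0.012, -1.0, 0.0], [0.0, -0.0, -1.0]]
wrist_force: [0.1, 0.1, -0.9]
gripper_width: 13.4
finger_force: 49.3
```

Run:
```python
from h import *
go(581,15,237,-.01)
```

```text
t24.4 pos [455.2  15.1 235.6] th -0.012 w 13.4 F [ 0.1  0.1 -0.9] J6 1.55 | spin -0.02, then tx 6.29 ty -0.06 tz -0.07 (units)
```

Request:
step_arm(plan=[{"gripper": 1, "slide": [0.5, 0, -0.05], "spin": 0}, {"gripper": 1, "slide": [0.7, 0, 0], "spin": 0}, {"gripper": 1, "slide": [0.8, 0, 0], "spin": 0}, {"gripper": 1, "slide": [0.8, 0, 0], "spin": 0}, {"gripper": 1, "slide": [0.8, 0, 0], "spin": 0}, {"gripper": 1, "slide": [0.8, 0, 0], "spin": 0}, {"gripper": 1, "slide": [0.8, 0, 0], "spin": 0}, {"gripper": 1, "slide": [0.6, 0, 0], "spin": 0}, {"gripper": 1, "slide": [0.49, 0, 0], "spin": 0}, {"gripper": 1, "slide": [0, 0, 0], "spin": 0}])

```text
clock: 25.18
tool_pos: [583.0, 15.2, 236.3]
orientation: [[1.0, -0.01, 0.001], [-0.01, -1.0, 0.0], [0.001, -0.0, -1.0]]
wrist_force: [-1.0, 0.1, -2.4]
gripper_width: 13.1
finger_force: 49.4
```

Request:
step_arm(plan=[{"gripper": 1, "slide": [0, 0, 0.5], "spin": 0}, {"gripper": 1, "slide": [0, 0, 0.5], "spin": 0}, {"gripper": 1, "slide": [0, 0, 0.5], "spin": 0}, {"gripper": 1, "slide": [0, 0, 0.4], "spin": 0}, {"gripper": 1, "slide": [0, 0, 0.2], "spin": 0}, {"gripper": 1, "slide": [0, 0, 0.15], "spin": 0}, {"gripper": 1, "slide": [0, 0, 0.1], "spin": 0}, {"gripper": 1, "slide": [0, 0, 0], "spin": 0}])

```text
clock: 25.85
tool_pos: [580.6, 14.2, 191.2]
orientation: [[1.0, -0.011, 0.001], [-0.011, -1.0, -0.0], [0.001, 0.0, -1.0]]
wrist_force: [-13.2, -1.8, 31.3]
gripper_width: 13.2
finger_force: 54.6
```

Request:
step_arm(plan=[{"gripper": 1, "slide": [0, 0, -0.12], "spin": 0}, {"gripper": 1, "slide": [0, 0, 0], "spin": 0}])

```text
clock: 26.02
tool_pos: [581.2, 14.3, 192.4]
orientation: [[1.0, -0.011, 0.001], [-0.011, -1.0, -0.0], [0.001, -0.0, -1.0]]
wrist_force: [-0.2, -0.3, -0.9]
gripper_width: 13.3
finger_force: 49.6
```

Resting height found, so I'll release.

Request:
step_arm(plan=[{"gripper": 1, "slide": [0, 0, 0.06], "spin": 0}, {"gripper": 0.45, "slide": [0, 0, 0], "spin": 0}, {"gripper": 0.45, "slide": [0, 0, 0], "spin": 0}, {"gripper": 0.45, "slide": [0, 0, 0], "spin": 0}, {"gripper": 0.45, "slide": [0, 0, 0], "spin": 0}, {"gripper": 0.45, "slide": [0, 0, -0.7], "spin": 0}, {"gripper": 0.45, "slide": [0, 0, -0.9], "spin": 0}, {"gripper": 0.45, "slide": [0, 0, -1], "spin": 0}, {"gripper": 0.45, "slide": [0, 0, -1], "spin": 0}])

```text
clock: 26.77
tool_pos: [580.7, 14.4, 262.9]
orientation: [[1.0, -0.011, -0.001], [-0.011, -1.0, 0.0], [-0.001, -0.0, -1.0]]
wrist_force: [0.0, -0.2, -0.1]
gripper_width: 46.6
finger_force: 0.0
```

Run:
```python
from find import *
r=snap("8")
for c in"ab": print(c,locate(r,c,(130,300)), [x[0].round(1) for x in blobs(r["scene"],c)])
print(proj("scene",[423.5,355,154]),proj("scene",[636,14,234]),proj("scene",[581,14,244]))
go(423.5,355,107,-.3)
```

```text
a [([330.0, 638.1, 142.6], np.float64(2.8), [183.7, 255.1])] [array([364.7, 111.8]), array([300.2, 152.8]), array([339.8, 211.2])]
b [([394.4, 487.3, 163.1], np.float64(1.9), [220.9, 239.1]), ([423.0, 353.8, 163.9], np.float64(0.5), [254.7, 232.6])] [array([358.3, 130.6]), array([450.4, 132.8]), array([346.5, 149.2])]
[346.7503819  150.67458958] [340.75495225 210.84347043] [328.95197149 202.08291664]
t26.9 pos [582.6  14.4 265.4] th -0.011 w 46.9 F [ 0.   0.7 -0.3] J6 1.55 | spin 2.41, then tx -12.63 ty -13.92 tz 7.92 (units)
```

Request:
step_arm(plan=[{"gripper": 0.45, "slide": [0, 0, 0], "spin": 0.97}, {"gripper": 0.45, "slide": [0, 0, 0], "spin": 0.97}, {"gripper": 0.45, "slide": [0, 0, 0], "spin": 0.97}, {"gripper": 0.45, "slide": [-0.96, -0.94, 0], "spin": 0}, {"gripper": 0.45, "slide": [-0.96, -0.94, 0], "spin": 0}, {"gripper": 0.45, "slide": [-0.96, -0.94, 0], "spin": 0}, {"gripper": 0.45, "slide": [-0.96, -0.94, 0], "spin": 0}, {"gripper": 0.45, "slide": [-0.96, -0.94, 0], "spin": 0}, {"gripper": 0.45, "slide": [-0.96, -0.94, 0], "spin": 0}, {"gripper": 0.45, "slide": [-0.96, -0.94, 0], "spin": 0}])

```text
clock: 27.7
tool_pos: [500.6, 185.8, 261.8]
orientation: [[0.936, -0.352, -0.001], [-0.352, -0.936, -0.0], [-0.001, 0.0, -1.0]]
wrist_force: [0.4, -0.6, 0.1]
gripper_width: 47.0
finger_force: 0.0
```

Request:
step_arm(plan=[{"gripper": 0.45, "slide": [-0.96, -0.94, 0], "spin": 0}, {"gripper": 0.45, "slide": [-0.96, -0.94, 0], "spin": 0}, {"gripper": 0.45, "slide": [-0.96, -0.94, 0.5], "spin": 0}, {"gripper": 0.45, "slide": [-0.96, -0.94, 0.5], "spin": 0}, {"gripper": 0.45, "slide": [-0.96, -0.94, 0.5], "spin": 0}, {"gripper": 0.45, "slide": [-0.96, -0.94, 0.5], "spin": 0}, {"gripper": 0.45, "slide": [-0.96, -0.94, 0.5], "spin": 0}, {"gripper": 0.45, "slide": [0, 0, 0.8], "spin": 0}, {"gripper": 0.45, "slide": [0, 0, 0], "spin": 0}])

```text
clock: 28.45
tool_pos: [419.8, 355.4, 193.4]
orientation: [[0.937, -0.35, -0.003], [-0.35, -0.937, -0.003], [-0.002, 0.004, -1.0]]
wrist_force: [-0.5, -1.2, -0.7]
gripper_width: 47.2
finger_force: 0.0
```

Run:
```python
from find import *
r=snap("9")
for c in"ab": print(c,locate(r,c,(130,300)), [x[0].round(1) for x in blobs(r["scene"],c)])
go(423.5,355,108,-.36)
```

```text
a [([330.0, 638.1, 142.6], np.float64(2.8), [183.7, 255.1]), ([635.3, 11.8, 236.3], np.float64(3.6), [340.5, 177.5])] [array([364.7, 111.8]), array([300.2, 152.8]), array([339.8, 210.9])]
b [] [array([358.3, 130.3]), array([450.5, 132.8]), array([346.5, 149.2])]
t28.6 pos [421.5 354.8 195.9] th -0.359 w 46.9 F [ 0.3 -0.2  0.5] J6 2.58 | spin 0.01, then tx 0.09 ty -0.04 tz 4.4 (units)
```

Request:
step_arm(plan=[{"gripper": 0.45, "slide": [0.09, 0, 0.7], "spin": 0}, {"gripper": 0.45, "slide": [0, 0, 0.7], "spin": 0}, {"gripper": 0.45, "slide": [0, 0, 0.7], "spin": 0}, {"gripper": 0.45, "slide": [0, 0, 0.7], "spin": 0}, {"gripper": 0.45, "slide": [0, 0, 0.7], "spin": 0}, {"gripper": 0.45, "slide": [0, 0, 0.6], "spin": 0}, {"gripper": 0.45, "slide": [0, 0, 0.2], "spin": 0}, {"gripper": 0.45, "slide": [0, 0, 0], "spin": 0}])

```text
clock: 29.22
tool_pos: [423.9, 353.9, 110.3]
orientation: [[0.936, -0.353, -0.001], [-0.353, -0.936, -0.001], [-0.0, 0.001, -1.0]]
wrist_force: [0.1, -0.3, 0.1]
gripper_width: 46.9
finger_force: 0.0
```

Request:
step_arm(plan=[{"gripper": 1, "slide": [0, 0, 0], "spin": 0}, {"gripper": 1, "slide": [0, 0, 0], "spin": 0}, {"gripper": 1, "slide": [0, 0, 0], "spin": 0}, {"gripper": 1, "slide": [0, 0, 0], "spin": 0}, {"gripper": 1, "slide": [0, 0, 0], "spin": 0}, {"gripper": 1, "slide": [0, 0, 0], "spin": 0}], grip_force=50)

```text
clock: 29.72
tool_pos: [424.3, 355.1, 111.6]
orientation: [[0.936, -0.352, 0.001], [-0.352, -0.936, 0.001], [0.001, -0.001, -1.0]]
wrist_force: [-0.9, -1.8, 6.9]
gripper_width: 13.3
finger_force: 49.8
```

Request:
step_arm(plan=[{"gripper": 1, "slide": [0, 0, -0.7], "spin": 0}, {"gripper": 1, "slide": [0, 0, -0.9], "spin": 0}, {"gripper": 1, "slide": [0, 0, -0.9], "spin": 0}, {"gripper": 1, "slide": [0, 0, -0.9], "spin": 0}, {"gripper": 1, "slide": [0, 0, -0.9], "spin": 0}, {"gripper": 1, "slide": [0, 0, -0.9], "spin": 0}, {"gripper": 1, "slide": [0, 0, -0.9], "spin": 0}, {"gripper": 1, "slide": [0, 0, -0.2], "spin": -0.97}, {"gripper": 1, "slide": [0, 0, 0], "spin": -0.97}, {"gripper": 1, "slide": [0, 0, 0], "spin": -0.97}])

```text
clock: 30.55
tool_pos: [423.9, 354.9, 237.6]
orientation: [[1.0, -0.005, 0.001], [-0.005, -1.0, 0.001], [0.001, -0.001, -1.0]]
wrist_force: [0.3, -0.8, -3.1]
gripper_width: 13.1
finger_force: 48.9
```

Run:
```python
from h import *
go(455,15,237,-.01)
```

```text
t30.6 pos [423.9 354.9 237.6] th -0.005 w 13.1 F [ 0.3 -0.8 -3.1] J6 2.22 | spin 0.04, then tx 1.73 ty 16.98 tz 0.03 (units)
```

Request:
step_arm(plan=[{"gripper": 1, "slide": [0.1, 0.9, 0], "spin": 0}, {"gripper": 1, "slide": [0.1, 0.95, 0], "spin": 0}, {"gripper": 1, "slide": [0.1, 0.95, 0], "spin": 0}, {"gripper": 1, "slide": [0.1, 0.95, 0], "spin": 0}, {"gripper": 1, "slide": [0.1, 0.95, 0], "spin": 0}, {"gripper": 1, "slide": [0.1, 0.95, 0], "spin": 0}, {"gripper": 1, "slide": [0.1, 0.95, 0], "spin": 0}, {"gripper": 1, "slide": [0.1, 0.95, 0], "spin": 0}, {"gripper": 1, "slide": [0.1, 0.95, 0], "spin": 0}, {"gripper": 1, "slide": [0.1, 0.95, 0], "spin": 0}])

```text
clock: 31.38
tool_pos: [441.6, 164.6, 237.0]
orientation: [[1.0, -0.01, 0.001], [-0.01, -1.0, 0.0], [0.001, -0.0, -1.0]]
wrist_force: [0.6, 0.4, -1.8]
gripper_width: 13.3
finger_force: 49.1
```

Request:
step_arm(plan=[{"gripper": 1, "slide": [0.1, 0.95, 0], "spin": 0}, {"gripper": 1, "slide": [0.1, 0.95, 0], "spin": 0}, {"gripper": 1, "slide": [0.1, 0.95, 0], "spin": 0}, {"gripper": 1, "slide": [0.1, 0.95, 0], "spin": 0}, {"gripper": 1, "slide": [0.1, 0.95, 0], "spin": 0}, {"gripper": 1, "slide": [0.1, 0.95, 0], "spin": 0}, {"gripper": 1, "slide": [0.1, 0.95, 0], "spin": 0}, {"gripper": 1, "slide": [0, 0.75, 0], "spin": 0}, {"gripper": 1, "slide": [0, 0, 0], "spin": 0}, {"gripper": 1, "slide": [0, 0, 0], "spin": 0}])

```text
clock: 32.22
tool_pos: [454.1, 16.9, 236.9]
orientation: [[1.0, -0.012, 0.0], [-0.012, -1.0, 0.0], [0.0, -0.0, -1.0]]
wrist_force: [-0.6, 0.5, -2.3]
gripper_width: 12.8
finger_force: 49.2
```

Run:
```python
from h import *
go(527,15,237,-.01)
```

```text
t32.2 pos [454.1  16.9 236.9] th -0.012 w 12.8 F [-0.6  0.5 -2.3] J6 1.55 | spin -0.02, then tx 3.64 ty 0.06 tz -0.01 (units)
```

Request:
step_arm(plan=[{"gripper": 1, "slide": [0.5, 0.05, 0], "spin": 0}, {"gripper": 1, "slide": [0.7, 0, 0], "spin": 0}, {"gripper": 1, "slide": [0.8, 0, 0], "spin": 0}, {"gripper": 1, "slide": [0.8, 0, 0], "spin": 0}, {"gripper": 1, "slide": [0.6, 0, 0], "spin": 0}, {"gripper": 1, "slide": [0.22, 0, 0], "spin": 0}, {"gripper": 1, "slide": [0, 0, 0], "spin": 0}])

```text
clock: 32.8
tool_pos: [527.4, 16.1, 236.2]
orientation: [[1.0, -0.01, -0.0], [-0.01, -1.0, 0.0], [-0.0, -0.0, -1.0]]
wrist_force: [0.6, -0.3, -2.2]
gripper_width: 12.9
finger_force: 49.2
```

Request:
step_arm(plan=[{"gripper": 1, "slide": [0, 0, 0.5], "spin": 0}, {"gripper": 1, "slide": [0, 0, 0.5], "spin": 0}, {"gripper": 1, "slide": [0, 0, 0.5], "spin": 0}, {"gripper": 1, "slide": [0, 0, 0.4], "spin": 0}, {"gripper": 1, "slide": [0, 0, 0.2], "spin": 0}, {"gripper": 1, "slide": [0, 0, 0.1], "spin": 0}, {"gripper": 1, "slide": [0, 0, 0], "spin": 0}])

```text
clock: 33.38
tool_pos: [525.8, 15.6, 192.4]
orientation: [[1.0, -0.011, -0.001], [-0.011, -1.0, 0.0], [-0.001, -0.0, -1.0]]
wrist_force: [-3.0, 1.0, 1.3]
gripper_width: 13.0
finger_force: 49.9
```

Request:
step_arm(plan=[{"gripper": 0.45, "slide": [0, 0, 0.03], "spin": 0}, {"gripper": 0.45, "slide": [0, 0, 0], "spin": 0}, {"gripper": 0.45, "slide": [0, 0, 0], "spin": 0}, {"gripper": 0.45, "slide": [0, 0, 0], "spin": 0}, {"gripper": 0.45, "slide": [0, 0, -0.7], "spin": 0}, {"gripper": 0.45, "slide": [0, 0, -0.9], "spin": 0}, {"gripper": 0.45, "slide": [0, 0, -1], "spin": 0}, {"gripper": 0.45, "slide": [0, 0, -1], "spin": 0}, {"gripper": 0.45, "slide": [0, 0, -1], "spin": 0}])

```text
clock: 34.13
tool_pos: [526.5, 15.6, 284.9]
orientation: [[1.0, -0.011, 0.0], [-0.011, -1.0, -0.0], [0.0, 0.0, -1.0]]
wrist_force: [0.7, 0.5, -0.4]
gripper_width: 46.6
finger_force: 0.0
```

Run:
```python
from find import *
r=snap("10")
for c in"ab": print(c,locate(r,c,(130,300)), [x[0].round(1) for x in blobs(r["scene"],c)])
for t in "slide_tab slide_pointer marker_line".split():
    for n in("scene","top"):
        q=nets.spot_in(n,t); print(t,n,[(np.round(x["centre"],1).tolist(),round(x["conf"],2)) for x in q])
a=cv2.resize(r["top"][190:260,398:448],(430,600),interpolation=cv2.INTER_CUBIC);
b=cv2.resize(r["scene"][255:305,228:278],(370,370),interpolation=cv2.INTER_CUBIC);d=cv2.resize(r["scene"][160:240,290:390],(288,230),interpolation=cv2.INTER_CUBIC)
d=np.hstack([d,np.zeros((230,82,3),np.uint8)])
cv2.imwrite("pics/k7.png",np.hstack([a,np.vstack([b,d])])[:,:,::-1])
```

```text
a [([330.0, 638.1, 142.6], np.float64(2.8), [183.7, 255.1])] [array([364.7, 111.8]), array([300.2, 152.8]), array([339.8, 211.2])]
b [([394.4, 487.3, 163.1], np.float64(1.9), [220.9, 239.1]), ([524.3, 14.9, 243.1], np.float64(1.1), [339.9, 204.8])] [array([358.3, 130.6]), array([450.4, 132.8]), array([317., 195.])]
slide_tab scene [([260.9, 287.7], 0.42), ([317.6, 211.0], 0.21)]
slide_tab top []
slide_pointer scene [([325.4, 216.0], 0.48)]
slide_pointer top []
marker_line scene [([337.9, 229.7], 0.61)]
marker_line top []
```

View pics/k7.png

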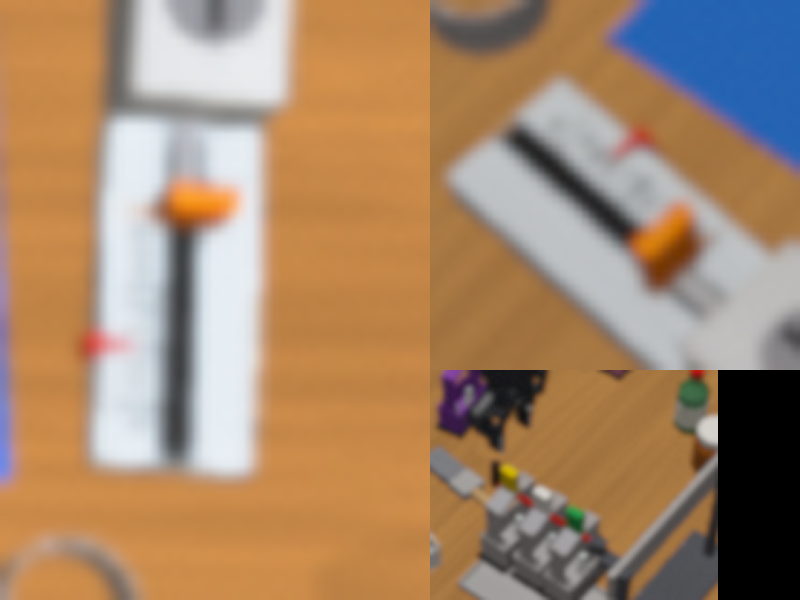

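```bash
cat > tm.py <<'E'
from find import *
def redmark(im,n):
    x0,y0,w,h=(404,218,16,24) if n=="top" else (248,266,16,14)
    s=im[y0:y0+h,x0:x0+w].astype(float);R,G,B=s[...,0],s[...,1],s[...,2]
    return x0,y0,np.clip(np.minimum(R-G,R-B)-0,0,None)*((G-B)<25)
E
python3 - <<'E'
from tm import *
r={n:cv2.imread(f"pics/{n}10.png")[:,:,::-1] for n in("scene","top")}
q=lambda p:(398+p[0]/8.6-.44,190+p[1]/8.571-.44)
for nm,p,z in(("TL",(105,116),24),("TR",(268,120),24),("BL",(90,465),24),("BR",(253,475),24),("ptr",(135,209),28),("mark",(125,345),26)): print(nm,at("top",q(p),z).round(1))
for n in r:
    x0,y0,w=redmark(r[n],n);w=w*(w>25);ys,xs=np.mgrid[:w.shape[0],:w.shape[1]];c=((xs*w).sum()/w.sum()+x0,(ys*w).sum()/w.sum()+y0);print(n,"red",np.round(c,2),(w>0).sum(),at(n,c,26).round(1))
t=r["top"][208:224,409:430].astype(int);np.set_printoptions(linewidth=220);print((t[...,0]-t[...,2]))
s=r["scene"][268:296,246:272].astype(int);print("scene 246,268");print(s[...,0]-s[...,2])
E
```

```text
TL [ 586.3 -305.3   24. ]
TR [ 585.4 -389.7   24. ]
BL [ 403.9 -291.6   24. ]
BR [ 400. -374.   24.]
ptr [ 536.3 -318.2   28. ]
mark [ 465.6 -311.    26. ]
scene red [255.66 272.69] 19 [ 464.8 -296.9   26. ]
top red [408.93 229.73] 15 [ 465.7 -297.1   26. ]
[[ 40  -3 -12 -12 -12 -12 -12 -14 -15 -10  -9 -10 -14 -14 -13 -12 -12 -11  -4  38  93]
 [ 39  -4 -12 -12 -12 -12 -13 -15 -13  -4  -2  -5 -11 -14 -12 -12 -12 -12  -4  37  92]
 [ 39  -5 -11 -12 -13 -13 -12 -13  -1  27  31  23  10  -2  -4  -6  -8 -10  -4  37  93]
 [ 36  -5 -12 -12 -12 -12 -12 -10  31  95 107  98  84  61  44  33  15  -2  -2  37  92]
 [ 30  -7 -11 -11 -12 -11  -8   7  71 155 176 173 166 147 130 115  71  13   1  36  90]
 [ 24  -8  -9  -6  -4  -2   8  32 102 185 210 212 209 205 196 168  97  21   2  33  87]
 [ 22  -8  -8  -1   7  18  32  56 108 170 197 203 205 203 187 144  75  14  -1  31  86]
 [ 22  -9  -9  -6  -1   6  18  39  72 114 139 137 130 121 101  65  21  -1  -3  35  92]
 [ 23  -9 -11 -11 -10 -12  -5   7  24  53  70  61  49  39  25   4  -6  -9  -4  40  96]
 [ 23 -10 -12 -13 -14 -16 -14 -12  -4  11  21  11   2  -3  
[... 3589 characters left out ...]
 -2   -5   -5   -5   -5   -5   -5]
 [  -6   -6   -6   -6   -6   -7   -7   -6   -4    5   28   68  104  107   89   61   35   12    0   -5   -6   -6   -5   -5   -5   -3]
 [  -6   -6   -6   -6   -6   -7   -6   -6   -5    0   15   51   89   92   64   33   15    5   -2   -4   -5   -6   -6   -5   -4   -1]
 [  -3   -6   -7   -6   -7   -7   -6   -6   -6   -3    8   33   60   58   39   16    6    2    1   -1   -4   -6   -5   -3    0    1]
 [  14   -1   -5   -6   -6   -7   -6   -6   -6   -5    1   12   24   21   12    6    4    2    2    2    0   -2   -2    0    2    4]
 [  48   17    1   -6   -6   -7   -6   -6   -6   -6   -5   -1    3    2   -3   -3   -1    2    2    3    3    2    2    2    3    4]]
```

Run:
```python
from tm import *
P=at("top",(413.5,214.1),28);M=at("top",(409.5,229.73),26);M2=at("scene",(255.66,272.69),26)
for yw in(-.05,-.075,-.1):
    u=np.array([np.cos(yw),np.sin(yw)]);print(yw,(P-M)[:2]@u,(P-M2)[:2]@u)
print(P,M,M2)
r={n:cv2.imread(f"pics/{n}10.png")[:,:,::-1] for n in("scene","top")};c={}
for n,(x0,y0,w,h) in dict(top=(414,206,14,14),scene=(252,281,16,16)).items():
    s=r[n][y0:y0+h,x0:x0+w].astype(float);k=np.clip(s[...,0]-s[...,2]-90,0,None)
    if n=="scene":
        ys,xs=np.mgrid[:h,:w];k[(xs>ys+6)]=0
    ys,xs=np.mgrid[:h,:w];c[n]=((xs*k).sum()/k.sum()+x0,(ys*k).sum()/k.sum()+y0)
print(c,tri(c["scene"],c["top"]),at("top",c["top"],65))
go(533.5,-343,60,-.075)
```

```text
-0.05 70.74266055693215 71.90228170459896
-0.075 71.1210809399186 72.34800673675399
-0.1 71.45505296240871 72.74851661972782
[ 535.63496528 -319.20688524   28.        ] [ 465.78151694 -299.66852856   26.        ] [ 464.75863675 -296.90699222   26.        ]
{'top': (np.float64(420.655737704918), np.float64(213.28524590163934)), 'scene': (np.float64(258.88794926004226), np.float64(286.9424947145877))} (array([ 532.4254385 , -344.03106305,   59.09157847]), np.float64(2.8939868243167783)) [ 532.15359192 -341.40091793   65.        ]
t34.5 pos [526.   15.6 283. ] th -0.011 w 46.8 F [ 0.1  0.8 -0.1] J6 1.55 | spin 0.54, then tx 1.72 ty 17.85 tz 11.15 (units)
```

Request:
step_arm(plan=[{"gripper": 0.45, "slide": [0, 0.3, 0], "spin": 0.54}, {"gripper": 0.45, "slide": [0.1, 0.97, 0], "spin": 0}, {"gripper": 0.45, "slide": [0.1, 0.97, 0], "spin": 0}, {"gripper": 0.45, "slide": [0.1, 0.97, 0], "spin": 0}, {"gripper": 0.45, "slide": [0.1, 0.97, 0], "spin": 0}, {"gripper": 0.45, "slide": [0.1, 0.97, 0], "spin": 0}, {"gripper": 0.45, "slide": [0.1, 0.97, 0], "spin": 0}, {"gripper": 0.45, "slide": [0.1, 0.97, 0], "spin": 0}, {"gripper": 0.45, "slide": [0.1, 0.97, 0], "spin": 0}, {"gripper": 0.1, "slide": [0.1, 0.97, 0], "spin": 0}])

```text
clock: 35.37
tool_pos: [530.9, -166.7, 283.1]
orientation: [[0.997, -0.075, -0.001], [-0.075, -0.997, 0.0], [-0.001, -0.0, -1.0]]
wrist_force: [0.7, 0.1, -0.2]
gripper_width: 57.9
finger_force: 0.0
```

Request:
step_arm(plan=[{"gripper": 0.1, "slide": [0.1, 0.97, 0], "spin": 0}, {"gripper": 0.1, "slide": [0.1, 0.97, 0], "spin": 0}, {"gripper": 0.1, "slide": [0.1, 0.97, 0.5], "spin": 0}, {"gripper": 0.1, "slide": [0.1, 0.97, 0.9], "spin": 0}, {"gripper": 0.1, "slide": [0.1, 0.97, 0.9], "spin": 0}, {"gripper": 0.1, "slide": [0.1, 0.97, 0.9], "spin": 0}, {"gripper": 0.1, "slide": [0.1, 0.97, 0.9], "spin": 0}, {"gripper": 0.1, "slide": [0, 0.97, 0.9], "spin": 0}, {"gripper": 0.1, "slide": [0, 0.97, 0.9], "spin": 0}, {"gripper": 0.1, "slide": [0, 0, 0.9], "spin": 0}])

```text
clock: 36.2
tool_pos: [531.6, -344.0, 146.2]
orientation: [[0.997, -0.077, -0.0], [-0.077, -0.997, -0.001], [-0.0, 0.001, -1.0]]
wrist_force: [-0.7, 0.3, 0.0]
gripper_width: 77.0
finger_force: 0.0
```

Run:
```python
from h import *
go(532.5,-343,10,-.075)
```

```text
t36.2 pos [ 531.6 -344.   146.2] th -0.077 w 77.0 F [-0.7  0.3  0. ] J6 1.03 | spin -0.02, then tx 0.04 ty -0.05 tz 6.81 (units)
```

Request:
step_arm(plan=[{"gripper": 0.1, "slide": [0.05, -0.05, 0.8], "spin": 0}, {"gripper": 0.1, "slide": [0, 0, 0.8], "spin": 0}, {"gripper": 0.1, "slide": [0, 0, 0.8], "spin": 0}, {"gripper": 0.1, "slide": [0, 0, 0.8], "spin": 0}, {"gripper": 0.1, "slide": [0, 0, 0.8], "spin": 0}, {"gripper": 0.1, "slide": [0, 0, 0.8], "spin": 0}, {"gripper": 0.1, "slide": [0, 0, 0.8], "spin": 0}, {"gripper": 0.1, "slide": [0, 0, 0.7], "spin": 0}, {"gripper": 0.1, "slide": [0, 0, 0.4], "spin": 0}, {"gripper": 0.1, "slide": [0, 0, 0], "spin": 0}])

```text
clock: 37.03
tool_pos: [531.9, -339.1, 11.7]
orientation: [[0.997, -0.075, -0.003], [-0.075, -0.997, 0.002], [-0.003, -0.002, -1.0]]
wrist_force: [-1.2, 0.2, 0.3]
gripper_width: 76.6
finger_force: 0.0
```

Request:
step_arm(plan=[{"gripper": 1, "slide": [0, 0, 0], "spin": 0}, {"gripper": 1, "slide": [0, 0, 0], "spin": 0}, {"gripper": 1, "slide": [0, 0, 0], "spin": 0}, {"gripper": 1, "slide": [0, 0, 0], "spin": 0}, {"gripper": 1, "slide": [0, 0, 0], "spin": 0}, {"gripper": 1, "slide": [0, 0, 0], "spin": 0}, {"gripper": 1, "slide": [0, 0, 0], "spin": 0}], grip_force=60)

```text
clock: 37.62
tool_pos: [533.8, -342.9, 15.7]
orientation: [[0.997, -0.076, 0.002], [-0.075, -0.997, -0.004], [0.003, 0.004, -1.0]]
wrist_force: [-8.2, -17.6, 8.4]
gripper_width: 34.9
finger_force: 59.9
```

Run:
```python
from h import *
go(532.5,-343,10,-.075)
```

```text
t37.6 pos [ 533.8 -342.9   15.7] th -0.076 w 34.9 F [ -8.2 -17.6   8.4] J6 1.03 | spin -0.00, then tx -0.06 ty 0.01 tz 0.29 (units)
```

Request:
step_arm(plan=[{"gripper": 1, "slide": [0, 0.12, 0], "spin": 0}, {"gripper": 1, "slide": [-0.1, 0, 0], "spin": 0}, {"gripper": 1, "slide": [-0.18, 0, 0], "spin": 0}, {"gripper": 1, "slide": [-0.18, 0, 0], "spin": 0}, {"gripper": 1, "slide": [-0.18, 0, 0], "spin": 0}, {"gripper": 1, "slide": [-0.18, 0, 0], "spin": 0}, {"gripper": 1, "slide": [-0.18, 0, 0], "spin": 0}, {"gripper": 1, "slide": [-0.18, 0, 0], "spin": 0}, {"gripper": 1, "slide": [-0.18, 0, 0], "spin": 0}, {"gripper": 1, "slide": [-0.18, 0, 0], "spin": 0}])

```text
clock: 38.45
tool_pos: [504.9, -341.2, 15.7]
orientation: [[0.997, -0.076, 0.005], [-0.076, -0.997, -0.003], [0.005, 0.002, -1.0]]
wrist_force: [10.4, 1.7, 5.5]
gripper_width: 35.1
finger_force: 60.0
```

Request:
step_arm(plan=[{"gripper": 1, "slide": [-0.18, 0, 0], "spin": 0}, {"gripper": 1, "slide": [-0.18, 0, 0], "spin": 0}, {"gripper": 1, "slide": [-0.18, 0, 0], "spin": 0}, {"gripper": 1, "slide": [-0.18, 0, 0], "spin": 0}, {"gripper": 1, "slide": [-0.18, 0, 0], "spin": 0}, {"gripper": 1, "slide": [-0.18, 0, 0], "spin": 0}, {"gripper": 1, "slide": [-0.18, 0, 0], "spin": 0}, {"gripper": 1, "slide": [-0.1, 0, 0], "spin": 0}, {"gripper": 1, "slide": [0, 0, 0], "spin": 0}, {"gripper": 1, "slide": [0, 0, 0], "spin": 0}])

```text
clock: 39.28
tool_pos: [477.1, -339.2, 15.7]
orientation: [[0.997, -0.076, 0.004], [-0.076, -0.997, -0.002], [0.004, 0.002, -1.0]]
wrist_force: [4.7, 0.3, 10.4]
gripper_width: 35.2
finger_force: 60.5
```

Run:
```python
from tm import *
p=status.state()["tool_pos"];u=np.array([np.cos(.076),-np.sin(.076)]);print("pulled",(np.array([533.8,-342.9])-p[:2])@u,p)
r=snap("11")
a=cv2.resize(r["top"][200:250,395:445],(400,400),interpolation=cv2.INTER_CUBIC)
b=cv2.resize(r["scene"][255:305,228:278],(400,400),interpolation=cv2.INTER_CUBIC)
cv2.imwrite("pics/k8.png",np.hstack([a,b])[:,:,::-1])
```

```text
pulled 56.79384809980912 [ 477.12235644 -339.2147323    15.68958163]
```

View pics/k8.png

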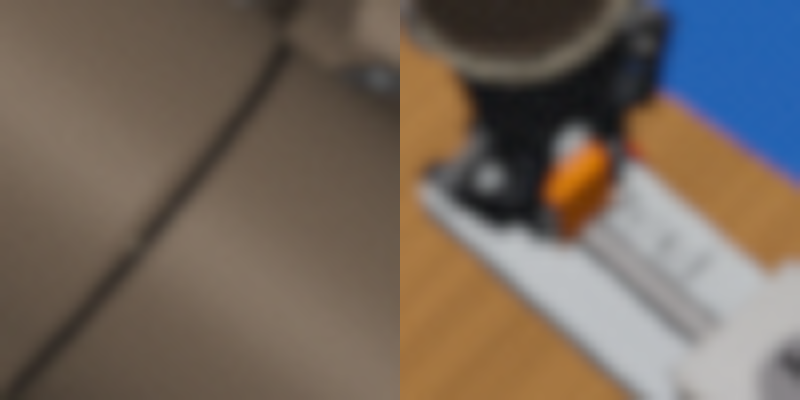

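Run:
```python
from tm import *
r={n:cv2.imread(f"pics/{n}10.png")[:,:,::-1] for n in("scene","top")}
print("marker tri",tri((255.66,272.69),(408.93,229.73)))
yw=-.068;u=np.array([np.cos(yw),np.sin(yw),0]);v=np.array([-np.sin(yw),np.cos(yw),0]);O=np.array([533.,-343.,0])
xs=np.arange(-90,20,1.)
for n in r:
    im=r[n].astype(np.float32);
    for z in(24,28,32):
        for ys,lab,f,rng in(((22,24,26,28),"ptr",lambda c:c[:,0]-c[:,2],(-12,14)),((28,30,32,34,36),"mark",lambda c:c[:,0]-c[:,1],(-85,-55))):
            acc=[]
            for y in ys:
                uv=np.array([proj(n,O+u*x+v*y+[0,0,z]) for x in xs],np.float32)
                c=cv2.remap(im,uv[:,0][None],uv[:,1][None],cv2.INTER_CUBIC)[0];acc.append(f(c))
            a=np.mean(acc,0);k=(xs>=rng[0])&(xs<=rng[1]);w=a[k]-a[k].min();w=np.clip(w-.4*w.max(),0,None);print(n,z,lab,"x=%.1f"%((w*xs[k]).sum()/w.sum()),"amp %.0f"%np.ptp(a[k]))
```

```text
marker tri (array([ 465.4279919 , -297.10670954,   27.04805337]), np.float64(0.46052168248109016))
scene 24 ptr x=-9.7 amp 60
scene 24 mark x=-71.7 amp 61
scene 28 ptr x=-11.1 amp 70
scene 28 mark x=-69.6 amp 64
scene 32 ptr x=-11.0 amp 78
scene 32 mark x=-67.4 amp 65
top 24 ptr x=1.7 amp 22
top 24 mark x=-68.9 amp 65
top 28 ptr x=0.9 amp 24
top 28 mark x=-69.7 amp 61
top 32 ptr x=0.0 amp 27
top 32 mark x=-70.3 amp 57
```

Request:
step_arm(plan=[{"gripper": 1, "slide": [-0.15, 0, 0], "spin": 0}, {"gripper": 1, "slide": [-0.15, 0, 0], "spin": 0}, {"gripper": 1, "slide": [-0.15, 0, 0], "spin": 0}, {"gripper": 1, "slide": [-0.12, 0, 0], "spin": 0}, {"gripper": 1, "slide": [-0.05, 0, 0], "spin": 0}, {"gripper": 1, "slide": [0, 0, 0], "spin": 0}, {"gripper": 1, "slide": [0, 0, 0], "spin": 0}])

```text
clock: 39.97
tool_pos: [464.9, -338.4, 15.7]
orientation: [[0.997, -0.076, 0.004], [-0.076, -0.997, -0.003], [0.004, 0.002, -1.0]]
wrist_force: [6.6, 0.3, 10.3]
gripper_width: 34.8
finger_force: 60.5
```

Run:
```python
from tm import *
s=status.state();p=s["tool_pos"];u=np.array([np.cos(.068),-np.sin(.068)]);print("pulled",(np.array([533.8,-342.9])-p[:2])@u,p,s["wrist_force"])
snap("12")
r={k:cv2.imread(f"pics/scene{k}.png")[:,:,::-1].astype(np.float32) for k in(11,12)}
for k,im in r.items():
    # tab's housing-side face: orange centroid
    s=im[265:295,235:262];w=np.clip(s[...,0]-s[...,2]-110,0,None);ys,xs=np.mgrid[:30,:27];print(k,(xs*w).sum()/w.sum()+235,(ys*w).sum()/w.sum()+265)
a=proj("scene",[477.1,-339.2,60]);b=proj("scene",[477.1-14,-338.3,60]);print("14mm =",b-a)
```

```text
pulled 69.05600282804478 [ 464.89362821 -338.35412705   15.67882973] [ 6.56815944  0.28525042 10.28479673]
11 249.7265625 276.5894886363636
12 247.607982893799 274.7811831789023
14mm = [-2.54436602 -2.18546448]
```

Request:
step_arm(plan=[{"gripper": 1, "slide": [-0.075, 0, 0], "spin": 0}, {"gripper": 1, "slide": [0, 0, 0], "spin": 0}, {"gripper": 1, "slide": [0, 0, 0], "spin": 0}, {"gripper": 1, "slide": [0, 0, 0], "spin": 0}, {"gripper": 1, "slide": [0, 0, 0], "spin": 0}])

```text
clock: 40.48
tool_pos: [463.5, -338.2, 15.7]
orientation: [[0.997, -0.076, 0.004], [-0.076, -0.997, -0.003], [0.004, 0.002, -1.0]]
wrist_force: [6.5, -0.0, 11.1]
gripper_width: 35.1
finger_force: 60.5
```

Run:
```python
from tm import *
s=status.state();p=s["tool_pos"];u=np.array([np.cos(.068),-np.sin(.068)]);print("pulled",(np.array([533.8,-342.9])-p[:2])@u,p,s["wrist_force"])
r=snap("13")
cv2.imwrite("pics/k9.png",cv2.resize(r["scene"][262:288,238:268],(690,598),interpolation=cv2.INTER_CUBIC)[:,:,::-1])
print(r["scene"][264:280,250:262,0].astype(int)-r["scene"][264:280,250:262,1])
for y,z in((30,28),(40,27)): print(proj("scene",np.r_[u*-70.6,0]+[-np.sin(-.068)*y+533.8,np.cos(.068)*y-342.9,z]))
```

```text
pulled 70.48969026604365 [ 463.46472641 -338.23509424   15.69311511] [ 6.49465909 -0.02270857 11.14247966]
[[  2  -1  -1  -2  -2   0   6   3  -9 -26 -45 -58]
 [ -2  -1  -2  -1   5  14  24  32  27  15  -8 -36]
 [ -1   0   1   7  20  31  39  44  44  39  25   1]
 [ -1  -1   3  16  32  43  47  48  48  47  42  31]
 [ -2  -1   5  22  38  45  47  47  48  46  46  44]
 [  6   1   3  24  40  46  47  47  46  46  46  47]
 [ 33  11   3  23  40  47  48  47  46  47  47  48]
 [ 63  32   6  18  42  56  59  53  48  47  47  47]
 [ 77  51  16  22  57  82  87  71  55  49  48  48]
 [ 79  55  26  43  79 103 107  88  64  50  48  48]
 [ 70  49  38  61  79  75  69  69  60  51  48  47]
 [ 60  49  44  44  36  23  18  22  35  44  47  47]
 [ 57  47  34  20   8   1  -1   1  10  27  39  45]
 [ 55  39  18   6   0  -3  -3  -3   1   9  24  37]
 [ 46  25   8   0  -2  -3  -4  -3  -3   1   9  23]
 [ 31  13   3  -3  -3  -3  -3  -3  -3  -2   1   9]]
[253.70914937 274.55314575]
[255.65163303 272.97541231]
```

View pics/k9.png

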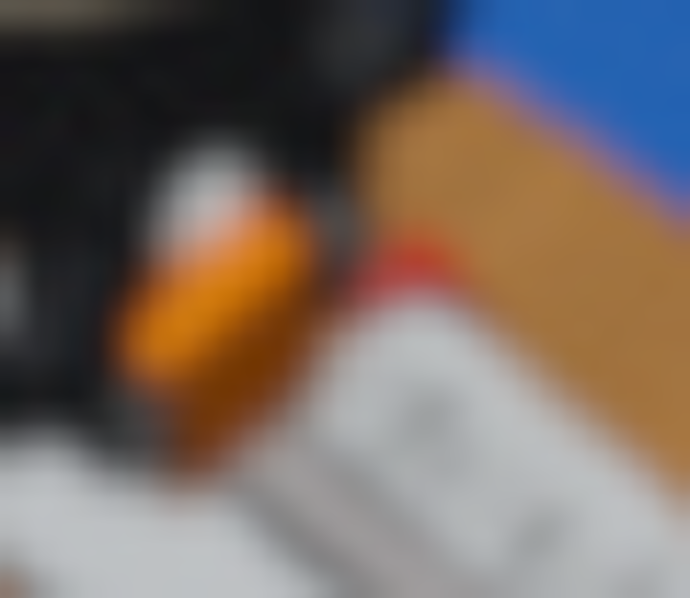

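Request:
step_arm(plan=[{"gripper": 1, "slide": [-0.025, 0, 0], "spin": 0}, {"gripper": 1, "slide": [0, 0, 0], "spin": 0}, {"gripper": 1, "slide": [0, 0, 0], "spin": 0}, {"gripper": 1, "slide": [0, 0, 0], "spin": 0}, {"gripper": 1, "slide": [0, 0, 0], "spin": 0}, {"gripper": 1, "slide": [0, 0, 0], "spin": 0}, {"gripper": 1, "slide": [0, 0, 0], "spin": 0}, {"gripper": 1, "slide": [0, 0, 0], "spin": 0}, {"gripper": 1, "slide": [0, 0, 0], "spin": 0}, {"gripper": 1, "slide": [0, 0, 0], "spin": 0}])

```text
clock: 41.42
tool_pos: [462.9, -338.2, 15.7]
orientation: [[0.997, -0.076, 0.004], [-0.076, -0.997, -0.003], [0.004, 0.002, -1.0]]
wrist_force: [5.9, 1.3, 11.2]
gripper_width: 34.6
finger_force: 60.5
```

Request:
step_arm(plan=[{"gripper": 1, "slide": [0, 0, 0], "spin": 0}, {"gripper": 1, "slide": [0, 0, 0], "spin": 0}, {"gripper": 1, "slide": [0, 0, 0], "spin": 0}, {"gripper": 1, "slide": [0, 0, 0], "spin": 0}, {"gripper": 1, "slide": [0, 0, 0], "spin": 0}, {"gripper": 1, "slide": [0, 0, 0], "spin": 0}])

```text
clock: 41.92
tool_pos: [463.0, -338.2, 15.7]
orientation: [[0.997, -0.076, 0.004], [-0.076, -0.997, -0.003], [0.004, 0.002, -1.0]]
wrist_force: [6.1, 0.5, 10.6]
gripper_width: 34.9
finger_force: 60.5
```

Request:
step_arm(plan=[{"gripper": 0, "slide": [0, 0, 0], "spin": 0}, {"gripper": 0, "slide": [0, 0, 0], "spin": 0}, {"gripper": 0, "slide": [0, 0, 0], "spin": 0}, {"gripper": 0, "slide": [0, 0, -0.5], "spin": 0}, {"gripper": 0, "slide": [0, 0, -0.9], "spin": 0}, {"gripper": 0, "slide": [0, 0, -1], "spin": 0}, {"gripper": 0, "slide": [0, 0, -1], "spin": 0}, {"gripper": 0, "slide": [0, 0, -1], "spin": 0}, {"gripper": 0, "slide": [0, 0, -1], "spin": 0}, {"gripper": 0, "slide": [0, 0, -1], "spin": 0}])

```text
clock: 42.75
tool_pos: [460.5, -336.9, 143.6]
orientation: [[0.997, -0.075, 0.0], [-0.075, -0.997, -0.0], [0.0, 0.0, -1.0]]
wrist_force: [-0.3, -0.6, -0.5]
gripper_width: 85.2
finger_force: 0.0
```

Run:
```python
from h import *
go(527,15.5,290,-.011)
```

```text
t42.8 pos [ 460.5 -336.9  143.6] th -0.075 w 85.2 F [-0.3 -0.6 -0.5] J6 0.96 | spin -0.54, then tx 3.13 ty -17.65 tz -7.32 (units)
```

Request:
step_arm(plan=[{"gripper": 0, "slide": [0, 0, -1], "spin": -0.54}, {"gripper": 0.45, "slide": [0, 0, -1], "spin": 0}, {"gripper": 0.45, "slide": [0, 0, -1], "spin": 0}, {"gripper": 0.45, "slide": [0, 0, -1], "spin": 0}, {"gripper": 0.45, "slide": [0, 0, -1], "spin": 0}, {"gripper": 0.45, "slide": [0, 0, -1], "spin": 0}, {"gripper": 0.45, "slide": [0, 0, -1], "spin": 0}, {"gripper": 0.45, "slide": [0.17, -0.98, 0], "spin": 0}, {"gripper": 0.45, "slide": [0.17, -0.98, 0], "spin": 0}, {"gripper": 0.45, "slide": [0.17, -0.98, 0], "spin": 0}])

```text
clock: 43.58
tool_pos: [471.3, -277.7, 282.9]
orientation: [[1.0, -0.011, 0.001], [-0.011, -1.0, -0.0], [0.001, 0.0, -1.0]]
wrist_force: [0.2, 0.5, 0.1]
gripper_width: 47.1
finger_force: 0.0
```

Request:
step_arm(plan=[{"gripper": 0.45, "slide": [0.17, -0.98, 0], "spin": 0}, {"gripper": 0.45, "slide": [0.17, -0.98, 0], "spin": 0}, {"gripper": 0.45, "slide": [0.17, -0.98, 0], "spin": 0}, {"gripper": 0.45, "slide": [0.17, -0.98, 0], "spin": 0}, {"gripper": 0.45, "slide": [0.17, -0.98, 0], "spin": 0}, {"gripper": 0.45, "slide": [0.17, -0.98, 0], "spin": 0}, {"gripper": 0.45, "slide": [0.17, -0.98, 0], "spin": 0}, {"gripper": 0.45, "slide": [0.17, -0.98, 0], "spin": 0}, {"gripper": 0.45, "slide": [0.17, -0.98, 0], "spin": 0}, {"gripper": 0.45, "slide": [0.17, -0.98, 0], "spin": 0}])

```text
clock: 44.42
tool_pos: [507.3, -81.7, 282.6]
orientation: [[1.0, -0.011, 0.0], [-0.011, -1.0, -0.0], [0.0, 0.0, -1.0]]
wrist_force: [1.4, 0.3, -0.6]
gripper_width: 46.7
finger_force: 0.0
```

Request:
step_arm(plan=[{"gripper": 0.45, "slide": [0.17, -0.98, 0], "spin": 0}, {"gripper": 0.45, "slide": [0.17, -0.98, 0], "spin": 0}, {"gripper": 0.45, "slide": [0.17, -0.98, 0], "spin": 0}, {"gripper": 0.45, "slide": [0.17, -0.98, 0], "spin": 0}, {"gripper": 0.45, "slide": [0.17, -0.98, 0], "spin": 0}, {"gripper": 0.45, "slide": [0, 0, 0], "spin": 0}, {"gripper": 0.45, "slide": [0, 0, 0], "spin": 0}, {"gripper": 0.45, "slide": [0, 0, 0], "spin": 0}, {"gripper": 0.45, "slide": [0, 0, 0], "spin": 0}, {"gripper": 0.45, "slide": [0, 0, 0], "spin": 0}])

```text
clock: 45.25
tool_pos: [525.5, 14.4, 282.1]
orientation: [[1.0, -0.011, 0.0], [-0.011, -1.0, -0.0], [0.0, 0.0, -1.0]]
wrist_force: [-1.0, 0.7, 0.2]
gripper_width: 46.8
finger_force: 0.0
```

Run:
```python
from find import *
r=snap("14")
for c in"ab": print(c,locate(r,c,(130,300)), [x[0].round(1) for x in blobs(r["scene"],c)])
o=cv2.imread("pics/scene10.png")[:,:,::-1].astype(int)
print("timer diff vs home",np.abs(r["scene"][262:300,235:275].astype(int)-o[262:300,235:275]).max(),"hung diff",np.abs(r["scene"][185:245,305:360].astype(int)-o[185:245,305:360]).max())
go(525.5,15.5,193,-.011)
```

```text
a [([330.0, 638.1, 142.6], np.float64(2.8), [183.7, 255.1])] [array([364.7, 111.8]), array([300.2, 152.8]), array([339.8, 211.3])]
b [([394.4, 487.3, 163.1], np.float64(1.9), [220.9, 239.1]), ([524.5, 14.7, 240.9], np.float64(0.2), [340.0, 205.0])] [array([450.7, 132.6]), array([358.3, 130.6]), array([317.2, 195.4])]
timer diff vs home 7 hung diff 39
t45.4 pos [525.6  14.5 282. ] th -0.011 w 47.0 F [-0.2 -0.2 -0.7] J6 1.55 | spin -0.00, then tx -0.01 ty -0.05 tz 4.45 (units)
```

Request:
step_arm(plan=[{"gripper": 0.45, "slide": [0, 0, 0], "spin": 0}, {"gripper": 0.45, "slide": [0, -0.05, 0.7], "spin": 0}, {"gripper": 0.45, "slide": [0, 0, 0.7], "spin": 0}, {"gripper": 0.45, "slide": [0, 0, 0.7], "spin": 0}, {"gripper": 0.45, "slide": [0, 0, 0.7], "spin": 0}, {"gripper": 0.45, "slide": [0, 0, 0.7], "spin": 0}, {"gripper": 0.45, "slide": [0, 0, 0.6], "spin": 0}, {"gripper": 0.45, "slide": [0, 0, 0.25], "spin": 0}, {"gripper": 0.45, "slide": [0, 0, 0], "spin": 0}])

```text
clock: 46.1
tool_pos: [525.0, 16.0, 193.9]
orientation: [[1.0, -0.011, -0.002], [-0.011, -1.0, 0.0], [-0.002, -0.0, -1.0]]
wrist_force: [-0.8, -0.5, -0.7]
gripper_width: 47.2
finger_force: 0.0
```

Request:
step_arm(plan=[{"gripper": 1, "slide": [0, 0, 0], "spin": 0}, {"gripper": 1, "slide": [0, 0, 0], "spin": 0}, {"gripper": 1, "slide": [0, 0, 0], "spin": 0}, {"gripper": 1, "slide": [0, 0, 0], "spin": 0}, {"gripper": 1, "slide": [0, 0, 0], "spin": 0}, {"gripper": 1, "slide": [0, 0, 0], "spin": 0}], grip_force=50)

```text
clock: 46.6
tool_pos: [526.3, 16.2, 195.6]
orientation: [[1.0, -0.01, 0.001], [-0.01, -1.0, 0.0], [0.001, -0.0, -1.0]]
wrist_force: [-0.8, 0.3, 7.6]
gripper_width: 13.0
finger_force: 51.3
```

Request:
step_arm(plan=[{"gripper": 1, "slide": [0, 0, -0.4], "spin": 0}, {"gripper": 1, "slide": [0, 0, -0.6], "spin": 0}, {"gripper": 1, "slide": [0, 0, -0.6], "spin": 0}, {"gripper": 1, "slide": [0, 0, -0.5], "spin": 0}, {"gripper": 1, "slide": [0, 0, -0.15], "spin": 0}, {"gripper": 1, "slide": [0, 0, 0], "spin": 0}])

```text
clock: 47.1
tool_pos: [526.2, 16.1, 240.8]
orientation: [[1.0, -0.01, 0.002], [-0.01, -1.0, -0.0], [0.002, 0.0, -1.0]]
wrist_force: [-0.2, -0.1, -2.0]
gripper_width: 12.7
finger_force: 49.9
```

Request:
step_arm(plan=[{"gripper": 1, "slide": [-0.4, 0, 0], "spin": 0}, {"gripper": 1, "slide": [-0.7, 0, 0], "spin": 0}, {"gripper": 1, "slide": [-0.8, 0, 0], "spin": 0}, {"gripper": 1, "slide": [-0.8, 0, 0], "spin": 0}, {"gripper": 1, "slide": [-0.6, 0, 0], "spin": 0}, {"gripper": 1, "slide": [-0.3, 0, 0], "spin": 0}, {"gripper": 1, "slide": [0, 0.4, 0], "spin": 0}, {"gripper": 1, "slide": [0, 0.8, 0], "spin": 0}, {"gripper": 1, "slide": [0, 0.9, 0], "spin": 0}, {"gripper": 1, "slide": [0, 0.9, 0], "spin": 0}])

```text
clock: 47.93
tool_pos: [453.6, -44.1, 239.9]
orientation: [[1.0, -0.01, 0.001], [-0.01, -1.0, -0.0], [0.001, 0.0, -1.0]]
wrist_force: [1.0, -0.9, -3.3]
gripper_width: 13.1
finger_force: 49.9
```

Request:
step_arm(plan=[{"gripper": 1, "slide": [0, 0.9, 0], "spin": 0}, {"gripper": 1, "slide": [0, 0.9, 0], "spin": 0}, {"gripper": 1, "slide": [0.3, 0.9, 0], "spin": 0}, {"gripper": 1, "slide": [0.6, 0.9, 0], "spin": 0}, {"gripper": 1, "slide": [0.7, 0.8, 0], "spin": 0}, {"gripper": 1, "slide": [0.8, 0.6, 0], "spin": 0}, {"gripper": 1, "slide": [0.8, 0.3, 0], "spin": -0.2}, {"gripper": 1, "slide": [0.8, 0, 0], "spin": 0}, {"gripper": 1, "slide": [0.8, 0, 0], "spin": 0}, {"gripper": 1, "slide": [0, 0, 0], "spin": 0}])

```text
clock: 48.77
tool_pos: [551.0, -150.4, 239.5]
orientation: [[1.0, 0.013, 0.002], [0.013, -1.0, -0.0], [0.002, 0.0, -1.0]]
wrist_force: [-1.7, -0.2, -3.9]
gripper_width: 12.7
finger_force: 49.9
```

Run:
```python
from h import *
c=[at("top",(355+x/4.444,170+y/4.444),4)[:2] for x,y in((37,96),(184,95),(196,338),(47,340))]
print(np.round(c,0).tolist(),np.mean(c,0));c=np.array(c);d=(c[0]+c[1]-c[2]-c[3]);print(np.arctan2(d[1],d[0]))
go(590,-176,122,.015)
```

```text
[[642.0, -101.0], [645.0, -251.0], [396.0, -256.0], [392.0, -109.0]] [ 518.52902764 -179.19262305]
0.026907568103690615
t48.8 pos [ 551.  -150.4  239.5] th 0.013 w 12.7 F [-1.7 -0.2 -3.9] J6 1.24 | spin -0.01, then tx 1.93 ty 1.31 tz 5.88 (units)
```

Request:
step_arm(plan=[{"gripper": 1, "slide": [0.8, 0.5, 0], "spin": 0}, {"gripper": 1, "slide": [0.7, 0.5, 0], "spin": 0}, {"gripper": 1, "slide": [0.4, 0.36, 0], "spin": 0}, {"gripper": 1, "slide": [0, 0, 0.5], "spin": 0}, {"gripper": 1, "slide": [0, 0, 0.9], "spin": 0}, {"gripper": 1, "slide": [0, 0, 0.9], "spin": 0}, {"gripper": 1, "slide": [0, 0, 0.9], "spin": 0}, {"gripper": 1, "slide": [0, 0, 0.9], "spin": 0}, {"gripper": 1, "slide": [0, 0, 0.8], "spin": 0}, {"gripper": 1, "slide": [0, 0, 0.5], "spin": 0}])

```text
clock: 49.6
tool_pos: [584.4, -175.5, 129.5]
orientation: [[1.0, 0.013, -0.003], [0.013, -1.0, 0.001], [-0.003, -0.001, -1.0]]
wrist_force: [-0.2, 0.1, -3.0]
gripper_width: 13.2
finger_force: 49.8
```

Request:
step_arm(plan=[{"gripper": 1, "slide": [0, 0, 0.25], "spin": 0}, {"gripper": 1, "slide": [0, 0, 0.15], "spin": 0}, {"gripper": 1, "slide": [0, 0, 0], "spin": 0}, {"gripper": 1, "slide": [0, 0, 0], "spin": 0}])

```text
clock: 49.93
tool_pos: [586.6, -176.2, 124.5]
orientation: [[1.0, 0.014, 0.001], [0.014, -1.0, -0.0], [0.001, 0.0, -1.0]]
wrist_force: [0.9, 0.2, -3.0]
gripper_width: 13.1
finger_force: 49.9
```

Still hanging 4–5 mm above the mat, so I'll lower it gently.

Request:
step_arm(plan=[{"gripper": 1, "slide": [0, 0, 0.12], "spin": 0}, {"gripper": 1, "slide": [0, 0, 0.1], "spin": 0}, {"gripper": 1, "slide": [0, 0, 0.05], "spin": 0}, {"gripper": 1, "slide": [0, 0, 0], "spin": 0}])

```text
clock: 50.27
tool_pos: [587.2, -176.0, 119.7]
orientation: [[1.0, 0.013, 0.002], [0.013, -1.0, -0.0], [0.002, 0.0, -1.0]]
wrist_force: [-1.3, 3.9, 10.9]
gripper_width: 13.1
finger_force: 51.6
```

Request:
step_arm(plan=[{"gripper": 0.45, "slide": [0, 0, -0.03], "spin": 0}, {"gripper": 0.45, "slide": [0, 0, 0], "spin": 0}, {"gripper": 0.45, "slide": [0, 0, 0], "spin": 0}, {"gripper": 0.45, "slide": [0, 0, -0.4], "spin": 0}, {"gripper": 0.45, "slide": [0, 0, -0.9], "spin": 0}, {"gripper": 0.45, "slide": [0, 0, -1], "spin": 0}, {"gripper": 0.45, "slide": [0, 0, -1], "spin": 0}, {"gripper": 0.45, "slide": [0, 0, -1], "spin": 0}, {"gripper": 0.45, "slide": [0, 0, -1], "spin": 0}, {"gripper": 0.45, "slide": [0, 0, -1], "spin": 0}])

```text
clock: 51.1
tool_pos: [586.2, -176.0, 246.7]
orientation: [[1.0, 0.013, 0.0], [0.013, -1.0, -0.0], [0.0, 0.0, -1.0]]
wrist_force: [-0.7, -0.7, 0.7]
gripper_width: 47.0
finger_force: 0.0
```

Request:
step_arm(plan=[{"gripper": 0.45, "slide": [0, 0, -1], "spin": 0.2}, {"gripper": 0.45, "slide": [0, 0, -0.6], "spin": 0}, {"gripper": 0.45, "slide": [-0.02, -0.95, 0], "spin": 0}, {"gripper": 0.45, "slide": [-0.02, -0.95, 0], "spin": 0}, {"gripper": 0.45, "slide": [-0.02, -0.95, 0], "spin": 0}, {"gripper": 0.45, "slide": [-0.02, -0.95, 0], "spin": 0}, {"gripper": 0.45, "slide": [-0.02, -0.95, 0], "spin": 0}, {"gripper": 0.45, "slide": [-0.02, -0.95, 0], "spin": 0}, {"gripper": 0.45, "slide": [-0.02, -0.95, 0], "spin": 0}, {"gripper": 0.45, "slide": [-0.02, -0.95, 0], "spin": 0}])

```text
clock: 51.93
tool_pos: [584.6, -23.1, 277.7]
orientation: [[1.0, -0.011, 0.0], [-0.011, -1.0, -0.0], [0.0, 0.0, -1.0]]
wrist_force: [0.3, 0.0, 0.1]
gripper_width: 47.0
finger_force: 0.0
```

Request:
step_arm(plan=[{"gripper": 0.45, "slide": [0, -0.95, 0], "spin": 0}, {"gripper": 0.45, "slide": [0, -0.95, 0], "spin": 0}, {"gripper": 0.45, "slide": [0, 0, 0], "spin": 0}])

```text
clock: 52.18
tool_pos: [585.0, 16.8, 277.7]
orientation: [[1.0, -0.009, 0.0], [-0.009, -1.0, 0.001], [0.0, -0.001, -1.0]]
wrist_force: [0.2, -0.1, 0.1]
gripper_width: 46.9
finger_force: 0.0
```

Run:
```python
from find import *
r=snap("15")
for c in"abc": print(c,locate(r,c,(130,300)), [x[0].round(1) for x in blobs(r["scene"],c)])
print(proj("scene",[587,-176,158]),proj("scene",[580,14,234]),proj("scene",[581,14,246]))
h=r["scene"][190:215,318:345].astype(int);w=(h.min(2)>170);q=np.argwhere(w);print(len(q),q.mean(0)[::-1]+[318,190])
go(580.5,15,194.5,-.011)
```

```text
a [([330.0, 638.8, 142.4], np.float64(3.7), [183.5, 255.0])] [array([364.7, 111.8]), array([300.2, 152.8]), array([339.7, 211.2])]
b [([394.4, 487.3, 163.1], np.float64(1.9), [220.9, 239.1]), ([583.3, -173.8, 161.0], np.float64(0.2), [385.2, 195.9])] [array([450.7, 132.6]), array([358.3, 130.6]), array([298.2, 248.1])]
c [] []
[298.64314136 249.49333273] [328.70167513 203.63472311] [328.95957867 201.74521853]
13 [328.84615385 202.38461538]
t52.3 pos [585.1  14.4 277.6] th -0.009 w 47.0 F [-0.2 -0.3  0.6] J6 1.55 | spin 0.02, then tx -0.23 ty -0.03 tz 4.15 (units)
```

Request:
step_arm(plan=[{"gripper": 0.45, "slide": [-0.23, -0.03, 0.4], "spin": 0}, {"gripper": 0.45, "slide": [0, 0, 0.7], "spin": 0}, {"gripper": 0.45, "slide": [0, 0, 0.7], "spin": 0}, {"gripper": 0.45, "slide": [0, 0, 0.7], "spin": 0}, {"gripper": 0.45, "slide": [0, 0, 0.7], "spin": 0}, {"gripper": 0.45, "slide": [0, 0, 0.6], "spin": 0}, {"gripper": 0.45, "slide": [0, 0, 0.3], "spin": 0}, {"gripper": 0.45, "slide": [0, 0, 0], "spin": 0}, {"gripper": 0.45, "slide": [0, 0, 0], "spin": 0}])

```text
clock: 53.03
tool_pos: [580.3, 14.2, 195.1]
orientation: [[1.0, -0.011, -0.0], [-0.011, -1.0, -0.0], [-0.0, 0.0, -1.0]]
wrist_force: [-0.6, -0.1, 0.9]
gripper_width: 46.8
finger_force: 0.0
```

Request:
step_arm(plan=[{"gripper": 1, "slide": [0, 0, 0], "spin": 0}, {"gripper": 1, "slide": [0, 0, 0], "spin": 0}, {"gripper": 1, "slide": [0, 0, 0], "spin": 0}, {"gripper": 1, "slide": [0, 0, 0], "spin": 0}, {"gripper": 1, "slide": [0, 0, 0], "spin": 0}, {"gripper": 1, "slide": [0, 0, 0], "spin": 0}], grip_force=50)

```text
clock: 53.53
tool_pos: [580.9, 14.7, 195.9]
orientation: [[1.0, -0.01, 0.001], [-0.01, -1.0, 0.0], [0.001, -0.0, -1.0]]
wrist_force: [-1.1, 1.3, 5.4]
gripper_width: 13.1
finger_force: 50.7
```

Request:
step_arm(plan=[{"gripper": 1, "slide": [0, 0, -0.4], "spin": 0}, {"gripper": 1, "slide": [0, 0, -0.6], "spin": 0}, {"gripper": 1, "slide": [0, 0, -0.6], "spin": 0}, {"gripper": 1, "slide": [0, 0, -0.5], "spin": 0}, {"gripper": 1, "slide": [0, 0, -0.15], "spin": 0}, {"gripper": 1, "slide": [0, 0, 0], "spin": 0}])

```text
clock: 54.03
tool_pos: [581.1, 14.6, 241.2]
orientation: [[1.0, -0.01, 0.002], [-0.01, -1.0, -0.0], [0.002, 0.0, -1.0]]
wrist_force: [-0.4, -0.5, -1.4]
gripper_width: 13.0
finger_force: 49.8
```

Request:
step_arm(plan=[{"gripper": 1, "slide": [-0.4, 0, 0], "spin": 0}, {"gripper": 1, "slide": [-0.8, 0, 0], "spin": 0}, {"gripper": 1, "slide": [-0.9, 0, 0], "spin": 0}, {"gripper": 1, "slide": [-0.9, 0, 0], "spin": 0}, {"gripper": 1, "slide": [-0.9, 0, 0], "spin": 0}, {"gripper": 1, "slide": [-0.9, 0, 0], "spin": 0}, {"gripper": 1, "slide": [-0.8, 0, 0], "spin": 0}, {"gripper": 1, "slide": [-0.6, 0, 0], "spin": 0}, {"gripper": 1, "slide": [-0.2, 0.3, 0], "spin": 0}, {"gripper": 1, "slide": [0, 0.7, 0], "spin": 0}])

```text
clock: 54.87
tool_pos: [451.1, -3.5, 239.9]
orientation: [[1.0, -0.009, -0.001], [-0.009, -1.0, 0.0], [-0.001, -0.0, -1.0]]
wrist_force: [0.1, 0.1, -1.0]
gripper_width: 12.8
finger_force: 49.8
```

Request:
step_arm(plan=[{"gripper": 1, "slide": [0, 0.9, 0], "spin": 0}, {"gripper": 1, "slide": [0, 0.9, 0], "spin": 0}, {"gripper": 1, "slide": [0, 0.9, 0], "spin": 0}, {"gripper": 1, "slide": [0, 0.9, 0], "spin": 0}, {"gripper": 1, "slide": [0.2, 0.9, 0], "spin": -0.2}, {"gripper": 1, "slide": [0.5, 0.9, 0], "spin": 0}, {"gripper": 1, "slide": [0.7, 0.9, 0], "spin": 0}, {"gripper": 1, "slide": [0.7, 0.8, 0], "spin": 0}, {"gripper": 1, "slide": [0.5, 0.6, 0], "spin": 0}, {"gripper": 1, "slide": [0, 0, 0], "spin": 0}])

```text
clock: 55.7
tool_pos: [506.2, -160.1, 239.7]
orientation: [[1.0, 0.012, 0.001], [0.012, -1.0, -0.001], [0.001, 0.001, -1.0]]
wrist_force: [0.3, 0.9, -1.7]
gripper_width: 12.9
finger_force: 49.7
```

Run:
```python
from h import *
go(518,-177,120.5,.015)
```

```text
t55.7 pos [ 506.2 -160.1  239.7] th 0.012 w 12.9 F [ 0.3  0.9 -1.7] J6 1.20 | spin -0.02, then tx 0.58 ty 0.86 tz 5.96 (units)
```

Request:
step_arm(plan=[{"gripper": 1, "slide": [0.4, 0.5, 0], "spin": 0}, {"gripper": 1, "slide": [0.18, 0.36, 0], "spin": 0}, {"gripper": 1, "slide": [0, 0, 0.5], "spin": 0}, {"gripper": 1, "slide": [0, 0, 0.9], "spin": 0}, {"gripper": 1, "slide": [0, 0, 0.9], "spin": 0}, {"gripper": 1, "slide": [0, 0, 0.9], "spin": 0}, {"gripper": 1, "slide": [0, 0, 0.9], "spin": 0}, {"gripper": 1, "slide": [0, 0, 0.8], "spin": 0}, {"gripper": 1, "slide": [0, 0, 0.5], "spin": 0}, {"gripper": 1, "slide": [0, 0, 0.3], "spin": 0}])

```text
clock: 56.53
tool_pos: [515.1, -173.9, 124.5]
orientation: [[1.0, 0.014, -0.002], [0.014, -1.0, 0.001], [-0.002, -0.001, -1.0]]
wrist_force: [-1.5, -0.6, -1.1]
gripper_width: 13.0
finger_force: 49.7
```

Request:
step_arm(plan=[{"gripper": 1, "slide": [0, 0, 0.12], "spin": 0}, {"gripper": 1, "slide": [0, 0, 0.08], "spin": 0}, {"gripper": 1, "slide": [0, 0, 0.05], "spin": 0}, {"gripper": 1, "slide": [0, 0, 0], "spin": 0}, {"gripper": 1, "slide": [0, 0, 0], "spin": 0}])

```text
clock: 56.95
tool_pos: [516.4, -174.6, 121.6]
orientation: [[1.0, 0.013, 0.001], [0.013, -1.0, -0.0], [0.001, 0.0, -1.0]]
wrist_force: [0.2, -0.3, -0.8]
gripper_width: 13.1
finger_force: 49.7
```

Request:
step_arm(plan=[{"gripper": 1, "slide": [0, 0, 0.08], "spin": 0}, {"gripper": 1, "slide": [0, 0, 0], "spin": 0}, {"gripper": 0.45, "slide": [0, 0, 0], "spin": 0}, {"gripper": 0.45, "slide": [0, 0, 0], "spin": 0}, {"gripper": 0.45, "slide": [0, 0, 0], "spin": 0}, {"gripper": 0.45, "slide": [0, 0, -0.4], "spin": 0}, {"gripper": 0.45, "slide": [0, 0, -0.9], "spin": 0}, {"gripper": 0.45, "slide": [0, 0, -1], "spin": 0}, {"gripper": 0.45, "slide": [0, 0, -1], "spin": 0}, {"gripper": 0.45, "slide": [0, 0, -1], "spin": 0}])

```text
clock: 57.78
tool_pos: [515.9, -174.4, 207.0]
orientation: [[1.0, 0.013, -0.0], [0.013, -1.0, -0.0], [-0.0, 0.0, -1.0]]
wrist_force: [0.6, -0.5, 0.7]
gripper_width: 46.7
finger_force: 0.0
```

Request:
step_arm(plan=[{"gripper": 0.45, "slide": [0, 0, -1], "spin": 0.2}, {"gripper": 0.45, "slide": [0, 0, -1], "spin": 0}, {"gripper": 0.45, "slide": [0, 0, -1], "spin": 0}, {"gripper": 0.45, "slide": [0, 0, -0.6], "spin": 0}, {"gripper": 0.45, "slide": [0.6, -0.95, 0], "spin": 0}, {"gripper": 0.45, "slide": [0.6, -0.95, 0], "spin": 0}, {"gripper": 0.45, "slide": [0.6, -0.95, 0], "spin": 0}, {"gripper": 0.45, "slide": [0.6, -0.95, 0], "spin": 0}, {"gripper": 0.45, "slide": [0.6, -0.95, 0], "spin": 0}, {"gripper": 0.45, "slide": [0.6, -0.95, 0], "spin": 0}])

```text
clock: 58.62
tool_pos: [589.7, -60.2, 278.2]
orientation: [[1.0, -0.011, 0.0], [-0.011, -1.0, -0.0], [0.0, 0.0, -1.0]]
wrist_force: [0.8, -0.4, 1.3]
gripper_width: 47.1
finger_force: 0.0
```

Request:
step_arm(plan=[{"gripper": 0.45, "slide": [0.6, -0.95, 0], "spin": 0}, {"gripper": 0.45, "slide": [0.6, -0.95, 0], "spin": 0}, {"gripper": 0.45, "slide": [0.6, -0.95, 0], "spin": 0}, {"gripper": 0.45, "slide": [0.5, -0.8, 0], "spin": 0}, {"gripper": 0.45, "slide": [0, 0, 0], "spin": 0}])

```text
clock: 59.03
tool_pos: [637.4, 14.1, 277.9]
orientation: [[1.0, -0.009, 0.001], [-0.009, -1.0, 0.001], [0.001, -0.001, -1.0]]
wrist_force: [-0.9, -0.1, 0.6]
gripper_width: 46.9
finger_force: 0.0
```

Run:
```python
from find import *
r=snap("16")
for c in"abc": print(c,locate(r,c,(130,300)), [x[0].round(1) for x in blobs(r["scene"],c)])
print(proj("scene",[635.5,14,234]),"c exp",proj("scene",[516,-175,158]))
x,y=proj("scene",[516,-175,158]).astype(int);h=r["scene"][y-10:y+10,x-10:x+10].astype(int);q=np.argwhere(h.min(2)>170);print(len(q),q.mean(0)[::-1]+[x-10,y-10])
go(635.5,14.5,194.5,-.011)
```

```text
a [] [array([300.2, 152.8]), array([340. , 211.5])]
b [([583.1, -174.0, 161.1], np.float64(0.3), [385.2, 195.9])] [array([450.4, 132.8]), array([298.1, 248.1])]
c [] []
[340.64592313 210.77826298] c exp [284.12451981 239.46415651]
13 [284.15384615 237.61538462]
t59.1 pos [635.9  11.7 277.7] th -0.009 w 46.7 F [-0.7 -0.5 -0.4] J6 1.55 | spin 0.01, then tx -0.02 ty -0.14 tz 4.16 (units)
```

Request:
step_arm(plan=[{"gripper": 0.45, "slide": [0, -0.13, 0.4], "spin": 0}, {"gripper": 0.45, "slide": [0, 0, 0.7], "spin": 0}, {"gripper": 0.45, "slide": [0, 0, 0.7], "spin": 0}, {"gripper": 0.45, "slide": [0, 0, 0.7], "spin": 0}, {"gripper": 0.45, "slide": [0, 0, 0.7], "spin": 0}, {"gripper": 0.45, "slide": [0, 0, 0.6], "spin": 0}, {"gripper": 0.45, "slide": [0, 0, 0.3], "spin": 0}, {"gripper": 0.45, "slide": [0, 0, 0], "spin": 0}, {"gripper": 0.45, "slide": [0, 0, 0], "spin": 0}])

```text
clock: 59.88
tool_pos: [636.0, 13.6, 195.6]
orientation: [[1.0, -0.011, -0.0], [-0.011, -1.0, -0.0], [-0.0, 0.0, -1.0]]
wrist_force: [0.2, 0.2, 0.3]
gripper_width: 46.8
finger_force: 0.0
```

Request:
step_arm(plan=[{"gripper": 1, "slide": [0, 0, 0], "spin": 0}, {"gripper": 1, "slide": [0, 0, 0], "spin": 0}, {"gripper": 1, "slide": [0, 0, 0], "spin": 0}, {"gripper": 1, "slide": [0, 0, 0], "spin": 0}, {"gripper": 1, "slide": [0, 0, 0], "spin": 0}, {"gripper": 1, "slide": [0, 0, 0], "spin": 0}], grip_force=50)

```text
clock: 60.38
tool_pos: [636.5, 14.1, 196.4]
orientation: [[1.0, -0.01, 0.001], [-0.01, -1.0, 0.0], [0.001, -0.0, -1.0]]
wrist_force: [-1.3, 1.8, 5.1]
gripper_width: 12.9
finger_force: 50.2
```

Request:
step_arm(plan=[{"gripper": 1, "slide": [0, 0, -0.4], "spin": 0}, {"gripper": 1, "slide": [0, 0, -0.6], "spin": 0}, {"gripper": 1, "slide": [0, 0, -0.6], "spin": 0}, {"gripper": 1, "slide": [0, 0, -0.5], "spin": 0}, {"gripper": 1, "slide": [0, 0, -0.15], "spin": 0}, {"gripper": 1, "slide": [0, 0, 0], "spin": 0}])

```text
clock: 60.88
tool_pos: [636.8, 13.9, 242.1]
orientation: [[1.0, -0.011, 0.002], [-0.011, -1.0, -0.0], [0.002, 0.0, -1.0]]
wrist_force: [0.6, -0.1, -1.8]
gripper_width: 13.0
finger_force: 49.3
```

Request:
step_arm(plan=[{"gripper": 1, "slide": [-0.4, 0, 0], "spin": 0}, {"gripper": 1, "slide": [-0.8, 0, 0], "spin": 0}, {"gripper": 1, "slide": [-1, 0, 0], "spin": 0}, {"gripper": 1, "slide": [-1, 0, 0], "spin": 0}, {"gripper": 1, "slide": [-1, 0, 0], "spin": 0}, {"gripper": 1, "slide": [-1, 0, 0], "spin": 0}, {"gripper": 1, "slide": [-1, 0, 0], "spin": 0}, {"gripper": 1, "slide": [-1, 0, 0], "spin": 0}, {"gripper": 1, "slide": [-1, 0, 0], "spin": 0}, {"gripper": 1, "slide": [-0.7, 0, 0], "spin": 0}])

```text
clock: 61.72
tool_pos: [455.1, 15.9, 239.8]
orientation: [[1.0, -0.01, -0.002], [-0.01, -1.0, 0.0], [-0.002, -0.0, -1.0]]
wrist_force: [0.4, -0.5, -2.1]
gripper_width: 13.2
finger_force: 49.3
```

Request:
step_arm(plan=[{"gripper": 1, "slide": [-0.4, 0.4, 0], "spin": 0}, {"gripper": 1, "slide": [0, 0.8, 0], "spin": 0}, {"gripper": 1, "slide": [0, 0.95, 0], "spin": 0}, {"gripper": 1, "slide": [0, 0.95, 0], "spin": 0}, {"gripper": 1, "slide": [0, 0.95, 0], "spin": 0}, {"gripper": 1, "slide": [0, 0.95, 0], "spin": -0.2}, {"gripper": 1, "slide": [0, 0.95, 0], "spin": 0}, {"gripper": 1, "slide": [0, 0.95, 0], "spin": 0}, {"gripper": 1, "slide": [0, 0.95, 0], "spin": 0}, {"gripper": 1, "slide": [0, 0.7, 0], "spin": 0}])

```text
clock: 62.55
tool_pos: [449.5, -156.9, 240.1]
orientation: [[1.0, 0.013, -0.0], [0.013, -1.0, -0.0], [-0.0, 0.0, -1.0]]
wrist_force: [-0.7, 0.1, -1.9]
gripper_width: 13.4
finger_force: 49.3
```

Request:
step_arm(plan=[{"gripper": 1, "slide": [0, 0.5, 0], "spin": 0}, {"gripper": 1, "slide": [0, 0, 0], "spin": 0}, {"gripper": 1, "slide": [0, 0, 0], "spin": 0}])

```text
clock: 62.8
tool_pos: [449.7, -165.4, 240.2]
orientation: [[1.0, 0.012, -0.001], [0.012, -1.0, 0.0], [-0.001, -0.0, -1.0]]
wrist_force: [0.4, 1.0, -2.1]
gripper_width: 12.8
finger_force: 49.3
```

Run:
```python
from h import *
go(446.5,-178,120.5,.015)
```

```text
t62.8 pos [ 449.7 -165.4  240.2] th 0.012 w 12.8 F [ 0.4  1.  -2.1] J6 1.14 | spin -0.02, then tx -0.17 ty 0.63 tz 5.98 (units)
```

Request:
step_arm(plan=[{"gripper": 1, "slide": [-0.15, 0.3, 0], "spin": 0}, {"gripper": 1, "slide": [0, 0.3, 0], "spin": 0}, {"gripper": 1, "slide": [0, 0, 0.5], "spin": 0}, {"gripper": 1, "slide": [0, 0, 0.9], "spin": 0}, {"gripper": 1, "slide": [0, 0, 0.9], "spin": 0}, {"gripper": 1, "slide": [0, 0, 0.9], "spin": 0}, {"gripper": 1, "slide": [0, 0, 0.9], "spin": 0}, {"gripper": 1, "slide": [0, 0, 0.8], "spin": 0}, {"gripper": 1, "slide": [0, 0, 0.5], "spin": 0}, {"gripper": 1, "slide": [0, 0, 0.3], "spin": 0}])

```text
clock: 63.63
tool_pos: [446.6, -176.7, 125.0]
orientation: [[1.0, 0.014, -0.002], [0.014, -1.0, 0.001], [-0.002, -0.001, -1.0]]
wrist_force: [0.6, -0.2, -1.7]
gripper_width: 12.8
finger_force: 49.3
```

Request:
step_arm(plan=[{"gripper": 1, "slide": [0, 0, 0.12], "spin": 0}, {"gripper": 1, "slide": [0, 0, 0.08], "spin": 0}, {"gripper": 1, "slide": [0, 0, 0.08], "spin": 0}, {"gripper": 1, "slide": [0, 0, 0], "spin": 0}, {"gripper": 1, "slide": [0, 0, 0], "spin": 0}])

```text
clock: 64.05
tool_pos: [447.6, -177.3, 121.4]
orientation: [[1.0, 0.013, 0.001], [0.013, -1.0, -0.0], [0.001, 0.0, -1.0]]
wrist_force: [0.3, -0.3, -1.9]
gripper_width: 13.0
finger_force: 49.3
```

Request:
step_arm(plan=[{"gripper": 1, "slide": [0, 0, 0.08], "spin": 0}, {"gripper": 1, "slide": [0, 0, 0], "spin": 0}, {"gripper": 0.45, "slide": [0, 0, 0], "spin": 0}, {"gripper": 0.45, "slide": [0, 0, 0], "spin": 0}, {"gripper": 0.45, "slide": [0, 0, 0], "spin": 0}, {"gripper": 0.45, "slide": [0, 0, -0.4], "spin": 0}, {"gripper": 0.45, "slide": [0, 0, -0.9], "spin": 0}, {"gripper": 0.45, "slide": [0, 0, -1], "spin": 0}, {"gripper": 0.45, "slide": [0, 0, -1], "spin": 0}, {"gripper": 0.45, "slide": [0, 0, -1], "spin": 0}])

```text
clock: 64.88
tool_pos: [447.1, -177.1, 206.8]
orientation: [[1.0, 0.013, -0.0], [0.013, -1.0, -0.0], [-0.0, 0.0, -1.0]]
wrist_force: [0.8, 0.4, -1.0]
gripper_width: 46.7
finger_force: 0.0
```

Request:
step_arm(plan=[{"gripper": 0.45, "slide": [0, 0, -1], "spin": -0.95}, {"gripper": 0.45, "slide": [0, 0, -1], "spin": -0.95}, {"gripper": 0.45, "slide": [0, 0, -1], "spin": -0.95}, {"gripper": 0.45, "slide": [0, 0, -0.6], "spin": -0.95}, {"gripper": 0.45, "slide": [0, 0, 0], "spin": -0.95}, {"gripper": 0.45, "slide": [0, 0, 0], "spin": -0.95}, {"gripper": 0.45, "slide": [0, 0, 0], "spin": -0.95}, {"gripper": 0.45, "slide": [0, 0, 0], "spin": -0.95}, {"gripper": 0.45, "slide": [0, 0, 0], "spin": -0.95}, {"gripper": 0.45, "slide": [0, 0, 0], "spin": -0.95}])

```text
clock: 65.72
tool_pos: [447.1, -177.2, 277.9]
orientation: [[0.4, 0.916, 0.0], [0.916, -0.4, -0.0], [-0.0, 0.0, -1.0]]
wrist_force: [-0.1, 0.7, 1.3]
gripper_width: 47.5
finger_force: 0.0
```

Request:
step_arm(plan=[{"gripper": 0.45, "slide": [0, 0, 0], "spin": -0.95}, {"gripper": 0.45, "slide": [0, 0, 0], "spin": -0.95}, {"gripper": 0.45, "slide": [0, 0, 0], "spin": -0.95}, {"gripper": 0.45, "slide": [0, 0, 0], "spin": -0.5}, {"gripper": 0.45, "slide": [0, 0, 0], "spin": 0}])

```text
clock: 66.13
tool_pos: [447.2, -177.1, 277.8]
orientation: [[0.012, 1.0, 0.0], [1.0, -0.012, -0.0], [-0.0, 0.0, -1.0]]
wrist_force: [-0.4, -1.1, 0.7]
gripper_width: 46.9
finger_force: 0.0
```

Run:
```python
from find import *
r=snap("17")
for c in"abc": print(c,locate(r,c,(130,300)), [x[0].round(1) for x in blobs(r["scene"],c)])
print("a exp",proj("scene",[447.5,-177,158]))
h=cv2.cvtColor(r["scene"],cv2.COLOR_RGB2HSV).astype(int)[175:235,295:370];q=np.argwhere(((h[...,0]<8)|(h[...,0]>172))&(h[...,1]>130)).astype(np.float32)[:,::-1]+[295,175]
d=cv2.fitLine(q.astype(np.float32),cv2.DIST_L2,0,.01,.01).ravel();t=(q-d[2:])@d[:2]
for k in(t.min(),t.max()): print("rod end",at("scene",d[2:]+d[:2]*k,200).round(1))
go(497.7,14.5,185.5,1.56)
```

```text
a [([330.0, 638.1, 142.6], np.float64(2.8), [183.7, 255.1])] [array([364.7, 111.8]), array([300.2, 152.8]), array([269.7, 231.1])]
b [([394.7, 487.7, 163.3], np.float64(0.8), [220.9, 239.1]), ([583.4, -175.3, 163.5], np.float64(1.2), [385.7, 195.8])] [array([450.8, 132.5]), array([358.5, 130.5]), array([298.1, 248. ])]
c [] []
a exp [270.05159366 230.61203815]
rod end [501.7  16.9 200. ]
rod end [654.6  15.1 200. ]
t66.2 pos [ 447.2 -177.2  277.7] th 1.553 w 46.6 F [-0.8 -0.9  1.6] J6 -0.42 | spin -0.06, then tx 9.61 ty 2.42 tz 4.61 (units)
```

Request:
step_arm(plan=[{"gripper": 0.45, "slide": [0.96, 0.24, 0], "spin": 0}, {"gripper": 0.45, "slide": [0.96, 0.24, 0], "spin": 0}, {"gripper": 0.45, "slide": [0.96, 0.24, 0], "spin": 0}, {"gripper": 0.45, "slide": [0.96, 0.24, 0], "spin": 0}, {"gripper": 0.45, "slide": [0.96, 0.24, 0], "spin": 0}, {"gripper": 0.45, "slide": [0.96, 0.24, 0], "spin": 0}, {"gripper": 0.45, "slide": [0.96, 0.24, 0], "spin": 0}, {"gripper": 0.45, "slide": [0.96, 0.24, 0], "spin": 0}, {"gripper": 0.45, "slide": [0.96, 0.24, 0], "spin": 0}, {"gripper": 0.45, "slide": [0.96, 0.24, 0], "spin": 0}])

```text
clock: 67.07
tool_pos: [498.3, 15.1, 277.6]
orientation: [[0.018, 1.0, 0.0], [1.0, -0.018, -0.0], [-0.0, 0.0, -1.0]]
wrist_force: [0.2, -0.1, 0.5]
gripper_width: 47.3
finger_force: 0.0
```

Request:
step_arm(plan=[{"gripper": 0.45, "slide": [0, 0, 0.5], "spin": 0}, {"gripper": 0.45, "slide": [0, 0, 0.8], "spin": 0}, {"gripper": 0.45, "slide": [0, 0, 0.8], "spin": 0}, {"gripper": 0.45, "slide": [0, 0, 0.8], "spin": 0}, {"gripper": 0.45, "slide": [0, 0, 0.8], "spin": 0}, {"gripper": 0.45, "slide": [0, 0, 0.6], "spin": 0}, {"gripper": 0.45, "slide": [0, 0, 0.3], "spin": 0}, {"gripper": 0.45, "slide": [0, 0, 0], "spin": 0}])

```text
clock: 67.73
tool_pos: [497.3, 13.8, 184.1]
orientation: [[0.017, 1.0, -0.002], [1.0, -0.017, 0.0], [-0.0, -0.002, -1.0]]
wrist_force: [-0.7, 0.1, 0.4]
gripper_width: 47.2
finger_force: 0.0
```

Request:
step_arm(plan=[{"gripper": 1, "slide": [0, 0, 0], "spin": 0}, {"gripper": 1, "slide": [0, 0, 0], "spin": 0}, {"gripper": 1, "slide": [0, 0, 0], "spin": 0}, {"gripper": 1, "slide": [0, 0, 0], "spin": 0}, {"gripper": 1, "slide": [0, 0, 0], "spin": 0}, {"gripper": 1, "slide": [0, 0, 0], "spin": 0}], grip_force=40)

```text
clock: 68.23
tool_pos: [497.8, 14.0, 186.1]
orientation: [[0.015, 1.0, -0.0], [1.0, -0.015, -0.0], [-0.0, -0.0, -1.0]]
wrist_force: [-6.1, -1.5, 7.5]
gripper_width: 12.2
finger_force: 38.9
```

Request:
step_arm(plan=[{"gripper": 1, "slide": [0.44, 0.02, 0], "spin": 0.417}, {"gripper": 1, "slide": [0.875, 0.044, 0], "spin": 0.833}, {"gripper": 1, "slide": [0.875, 0.044, 0], "spin": 0.833}, {"gripper": 1, "slide": [0.875, 0.044, 0], "spin": 0.833}, {"gripper": 1, "slide": [0.875, 0.044, 0], "spin": 0.833}, {"gripper": 1, "slide": [0.875, 0.044, 0], "spin": 0.833}, {"gripper": 1, "slide": [0.875, 0.044, 0], "spin": 0.833}, {"gripper": 1, "slide": [0.875, 0.044, 0], "spin": 0.833}])

```text
clock: 68.9
tool_pos: [544.4, 135.1, 186.0]
orientation: [[0.696, 0.718, -0.005], [0.718, -0.696, 0.002], [-0.002, -0.005, -1.0]]
wrist_force: [-17.7, 12.8, 15.1]
gripper_width: 12.5
finger_force: 40.1
```

Run:
```python
from h import *
s=status.state();R=s["orientation"];th=np.arctan2(R[1,0],R[0,0]);a=1.2
go(673-175*np.sin(th),14.5+175*np.cos(th),185.5,th)
```

```text
t68.9 pos [544.4 135.1 186. ] th 0.800 w 12.5 F [-17.7  12.8  15.1] J6 0.96 | spin 0.00, then tx 0.15 ty 0.06 tz 0.02 (units)
```

Request:
step_arm(plan=[{"gripper": 1, "slide": [0.875, -0.03, 0], "spin": 0.833}, {"gripper": 1, "slide": [0.875, -0.02, 0], "spin": 0.833}, {"gripper": 1, "slide": [0.875, 0.044, 0], "spin": 0.833}, {"gripper": 1, "slide": [0.875, 0.044, 0], "spin": 0.833}])

```text
clock: 69.23
tool_pos: [602.3, 176.4, 186.1]
orientation: [[0.921, 0.39, -0.001], [0.39, -0.921, 0.001], [-0.0, -0.002, -1.0]]
wrist_force: [-6.2, 5.1, 5.2]
gripper_width: 12.5
finger_force: 39.7
```

Request:
step_arm(plan=[{"gripper": 1, "slide": [0.875, 0.03, 0], "spin": 0.833}, {"gripper": 1, "slide": [0.875, 0.03, 0], "spin": 0.833}, {"gripper": 1, "slide": [0.5, 0.02, 0], "spin": 0.48}, {"gripper": 1, "slide": [0, 0, 0], "spin": 0}])

```text
clock: 69.57
tool_pos: [647.7, 189.3, 186.2]
orientation: [[0.99, 0.143, 0.002], [0.143, -0.99, 0.003], [0.002, -0.002, -1.0]]
wrist_force: [0.2, 12.2, 3.5]
gripper_width: 12.2
finger_force: 39.7
```

Run:
```python
from h import *
s=status.state();p=s["tool_pos"];print(np.arctan2(673-p[0],p[1]-14.5))
go(674.9,189.5,185.5,-.011)
```

```text
0.1434862670820694
t69.6 pos [647.7 189.3 186.2] th 0.144 w 12.2 F [ 0.2 12.2  3.5] J6 1.66 | spin 1.29, then tx 1.36 ty -0.02 tz 0.04 (units)
```

Remaining angle is about 0.155 rad, ending against the stop.

Request:
step_arm(plan=[{"gripper": 1, "slide": [0.5, -0.04, 0], "spin": 0.5}, {"gripper": 1, "slide": [0.5, 0, 0], "spin": 0.5}, {"gripper": 1, "slide": [0.3, 0, 0], "spin": 0.3}, {"gripper": 1, "slide": [0, 0, 0], "spin": 0}])

```text
clock: 69.9
tool_pos: [670.7, 191.2, 186.1]
orientation: [[1.0, -0.011, -0.002], [-0.011, -1.0, 0.001], [-0.002, -0.001, -1.0]]
wrist_force: [-10.0, 3.6, 7.9]
gripper_width: 12.6
finger_force: 40.2
```

Request:
step_arm(plan=[{"gripper": 1, "slide": [0.12, 0, 0], "spin": 0}, {"gripper": 1, "slide": [0, 0, 0], "spin": 0}])

```text
clock: 70.07
tool_pos: [670.8, 191.2, 186.0]
orientation: [[1.0, -0.008, -0.005], [-0.008, -1.0, 0.001], [-0.005, -0.0, -1.0]]
wrist_force: [-22.0, 3.3, 12.9]
gripper_width: 12.4
finger_force: 40.7
```

Request:
step_arm(plan=[{"gripper": 0.45, "slide": [0, 0, 0], "spin": 0}, {"gripper": 0.45, "slide": [0, 0, 0], "spin": 0}, {"gripper": 0.45, "slide": [0, 0, 0], "spin": 0}, {"gripper": 0.45, "slide": [0, 0, 0], "spin": 0}, {"gripper": 0.45, "slide": [0, 0, -0.5], "spin": 0}, {"gripper": 0.45, "slide": [0, 0, -1], "spin": 0}, {"gripper": 0.45, "slide": [0, 0, -1], "spin": 0}, {"gripper": 0.45, "slide": [0, 0, -1], "spin": 0}, {"gripper": 0.45, "slide": [0, 0, -1], "spin": 0}, {"gripper": 0.45, "slide": [0, 0, -1], "spin": 0}])

```text
clock: 70.9
tool_pos: [673.9, 190.4, 297.2]
orientation: [[1.0, -0.008, 0.001], [-0.008, -1.0, 0.0], [0.001, -0.0, -1.0]]
wrist_force: [0.6, -0.2, 1.0]
gripper_width: 47.4
finger_force: 0.0
```

Request:
step_arm(plan=[{"gripper": 0.45, "slide": [-0.5, -0.9, 0], "spin": 0}, {"gripper": 0.45, "slide": [-0.5, -0.9, 0], "spin": 0}, {"gripper": 0.45, "slide": [-0.5, -0.9, 0], "spin": 0}, {"gripper": 0.45, "slide": [-0.5, -0.9, 0], "spin": 0}, {"gripper": 0.45, "slide": [-0.5, -0.9, 0], "spin": 0}, {"gripper": 0.45, "slide": [-0.5, -0.9, 0], "spin": 0}, {"gripper": 0.45, "slide": [-0.5, -0.9, 0], "spin": 0}, {"gripper": 0.45, "slide": [-0.5, -0.9, 0], "spin": 0}, {"gripper": 0.45, "slide": [0, 0, 0], "spin": 0}, {"gripper": 0.45, "slide": [0, 0, 0], "spin": 0}])

```text
clock: 71.73
tool_pos: [594.6, 336.0, 296.1]
orientation: [[1.0, -0.006, 0.001], [-0.006, -1.0, 0.0], [0.001, -0.0, -1.0]]
wrist_force: [-0.4, -0.1, -0.0]
gripper_width: 46.8
finger_force: 0.0
```

Run:
```python
from find import *
r=snap("18")
for c in"ab": print(c,[x[0] for x in locate(r,c,(130,300))])
for n,(x0,y0,w,h) in dict(scene=(330,170,60,60),top=(290,155,60,30)).items():
    hh=cv2.cvtColor(r[n],cv2.COLOR_RGB2HSV).astype(int)[y0:y0+h,x0:x0+w];q=np.argwhere(((hh[...,0]<8)|(hh[...,0]>172))&(hh[...,1]>130)).astype(np.float32)[:,::-1]+[x0,y0]
    d=cv2.fitLine(q.astype(np.float32),cv2.DIST_L2,0,.01,.01).ravel();t=(q-d[2:])@d[:2]
    for k in(t.min(),t.max()): print(n,"rod end",at(n,d[2:]+d[:2]*k,200).round(1))
from fit import *
m={"top":baskmask(r["top"])}
o=cv2.imread("pics/scene17.png")[:,:,::-1].astype(int);d=np.abs(r["scene"].astype(int)-o).max(2)
print("mat region diff",d[215:290,245:325].max())
x,y=proj("scene",[516,-175,158]).astype(int);h=r["scene"][y-10:y+10,x-10:x+10].astype(int);q=np.argwhere(h.min(2)>170);print("c",len(q),q.mean(0)[::-1]+[x-10,y-10],proj("scene",[516,-175,160]))
b=cv2.resize(r["scene"][170:310,230:400],(728,600),interpolation=cv2.INTER_CUBIC);cv2.imwrite("pics/fin.png",b[:,:,::-1])
```

```text
a [[330.0, 638.8, 142.4], [445.2, -177.4, 153.5]]
b [[394.7, 487.7, 163.3], [583.2, -173.6, 161.6]]
scene rod end [674.   37.9 200. ]
scene rod end [674.3 190.8 200. ]
top rod end [675.  188.4 200. ]
top rod end [672.8  33.9 200. ]
mat region diff 7
c 13 [284.15384615 237.61538462] [284.08929646 239.161448  ]
```

View pics/fin.png

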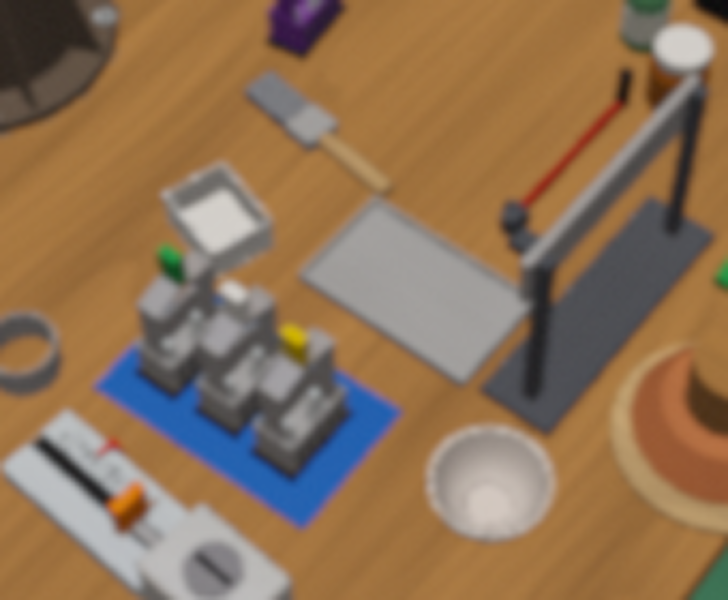

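The three baskets (green, white, yellow) stand upright on the mat, the rod is parallel to its plate, and the slide is home.

```bash
python3 -c "
from cell import finish_job
print(finish_job())"
```

```text
the job is handed in; nothing more can be done
None
```

I handed in the job after about 72 s on the robot's clock. I hung all three baskets and pulled the slide out about 71 mm, level with the red marker to within about 1–2 mm. I held it there for over a second and it ran home before I moved any basket. The three baskets now stand upright on the mat and the hook is folded flat; I fully viewed 15 pictures, one over the limit of 14.

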